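Slide the work-rest carriage onto the dovetail and clamp it

ROBOT

A 7-joint arm with a two-finger parallel gripper is mounted at the origin on the work surface. World frame = base frame: x ahead of the robot, y to its left, z up, the work surface at z = 0. Lengths are in mm, angles in rad, forces in N, time in s.
With the tool pointing down it reaches from about 425 to 950 mm from the base axis. Payload 16.7 kg.
Tool frame: the origin (TCP) lies between the finger pads; the fingertips stand 8 mm ahead of it and the grasp point (between the pads) lies 11 mm behind it (nose_length is the distance from the TCP to the fingertips, in mm); z points along the fingers, y is the direction in which the jaws open and shut (so a half turn about z gives the same grasp; the last joint's range is limited). The gripper opens to 94 mm and grips with 3 to 60 N. Pads are 16 mm wide; open, the fingers measure 119 mm over their backs; the gripper's body (75 mm by 177 mm) begins 78 mm behind the grasp point.
Start: joints at [1.038, 0.426, 0.074, 1.606, -0.034, 1.111, -0.067], TCP at [252.092, -626.119, 213.467] pointing down, gripper open.
Joint ranges: [-2.85, 2.85], [-0.5, 2.14], [-1.23, 1.37], [0.21, 2.46], [-1.02, 4.16], [0.16, 2.05], [-2.73, 2.73]. Speed limits (rad/s): [1.89, 1.89, 2.39, 2.39, 3.01, 3.01, 3.01].

INTERFACE

Orientations are given as a 3x3 rotation matrix whose columns are the frame's x, y, z axes.
In Python, from bench import sense, camera, calibration, close_job, outline_of, nose_length gives the robot as it stands.
- The arm moves only by the tool servo_tool, never from a script. Its argument "deltas" is a list of rows, each a list of 2 entries, a list of its own where there are three numbers: the shift along the tool's x, y, z in cm, then the turn, a rotation vector about the tool's x, y, z in rad. A call has 1 to 10 rows; each row shifts and turns the commanded pose from where the row before left it, along the tool's axes as they then stand; what a row does not reach is not made up. A row lasts 1/10 s, in which the tool goes at most 50 mm and 8.59 degrees, less where a joint would pass 70% of its speed; a pose out of reach is approached as far as the arm can. A call is refused whole if a number of a shift passes 5 or a number of a turn 0.15, either way. A call with a gripper value outside its range is refused whole. "gripper" is the finger opening in cm, from 0 to 9.4, set as the call begins (left out, the last holds). The fingers move at their own pace and stop on an object; "force" is the grip in N (left out, the last holds). Time passes only in rows, so rows that do not move let the fingers close. It gives the time, the measured TCP pose, the force and the opening at its end, in the units of the state.
- sense(): the state, without advancing time (a new reading comes with each control period).
- camera(name): name is "scene" or "side" or "wrist"; returns the picture (420x560x3 uint8, blue, green, red); there is no depth.
- calibration(name): a dict with "K" (3x3 intrinsics, pixels), "R" (3x3) and "t" (3): a world point X has camera coordinates R X + t. Camera axes: x right, y down, z forward; pixel columns grow to the right and rows downward; lengths in mm; the calibration is good to about 2 mm. A picture is of the moment at which its call begins: read the wrist's pose just before it. calibration takes no time and is no camera call; for the wrist camera it gives the pose at the moment of the call.
- close_job(): hands the job in, once; it reports no verdict.
Trained networks look in the newest picture that a camera, given by its name, has taken for a name from the list of things; names that differ only in an ending like _2 or _b are one class to them, and where a whole thing is asked for, a point or a joint stands for the part that bears it (a point fixed in the world has none). Each returns a list of dicts, best first, with "conf" (0 to 1); they miss things now and then, are a little off and sometimes report something else, mostly with a low value. They report only what shows in the picture. A call takes as long as a camera call. They do not tell look-alikes from the thing itself.
- outline_of(camera, query): "mask" (420x560 bool, what is visible of it) and "position" ([column, row] in pixels, amid what is visible of it).
The state is a dict: "t": time; "q": joint angles; "dq": joint speeds; "effort": joint torques, N m; "ee_pos": TCP position; "tcp_rot": TCP orientation; "ft_force": force on the tool from outside, world axes, zero at the start; "wrist_torque": the same for the moment, N m; "finger_gap": opening from 0.0 (shut) to 1.0 (fully open).
Only numpy, scipy, OpenCV 4.12 (cv2) and the standard library are available. Lean on these libraries where they do the work, as an engineer would, in place of code of your own. Each camera call takes 0.05 s, during which the arm holds its last target.

TASK

Slide the aluminium carriage, nose first, onto the open end of the dovetail rail and press it gently but firmly home against the tip of the stop screw in the red block, without forcing or jamming it. Then turn the orange clamp knob clockwise until it is fully tight and let go, with the carriage still home. Leave the other things on the plate where they are.

Things in the scene. Friction and masses are not known exactly. Their poses are not given: they have to be found in the camera images.
- rail: Fixed steel dovetail rail on a grey base on the iron plate (plate top 25 mm above the table). Origin: underside of the base, below the rail's centre line; +x along the rail from the open entry end (x -75 mm) to the stop and burr, z up; rail ends at x 85. Top face z 36, 38 mm wide; flanks narrow to 22 mm at z 20. Chrome burr holder in a bayonet socket at x 138, top z 86
- rail_entry (a point): centre of the rail top at its open entry end (rail x -75, z 36 mm); axes as the rail's. From here the first 12 mm of rail widen as a lead-in: the tip is 2 mm slimmer per side and 1.5 mm lower than the rest
- stop: Fixed rigid red stop block straddling the rail, set from x 34 to 56 mm along it; 18 mm long, 56 wide, 20 to 54 mm above the rail's origin. Axes as the rail's. Its chrome stop screw (stop_screw, 8 mm across, axis 42 mm above the rail's origin) points to the entry end; the screw tip, which stops the carriage, stands out 4 to 26 mm from the block, set differently each time, and does not yield
- stop_face (a point): point on the stop block's face (not the screw tip) that looks to the entry end (rail -x), on the centre line, 44 mm above the rail's origin; axes as the rail's
- carriage: Loose aluminium carriage, 56 long (x), 60 wide (y), 0.3 to 0.6 kg. Origin: its centre at the jaws' underside, where it stands; z up, +x to its nose (white pad), which goes first. Dovetail slot along x below the deck (deck 16 to 26 mm up), 1.2 mm wider per side than the rail: goes on from the end only. Resting on the rail its origin is 20 mm above the rail's origin; it can rise 1.8 mm
- carriage_nose (a point): centre of the carriage's nose face, the one that meets the stop screw: carriage x +28, y 0, z 24 mm; axes as the carriage's
- carriage_grip (a point): middle of the black grip block on the deck, where to grasp it across its 24 mm width (y): carriage x -4, y 0, z 47 mm. The block is 40 mm long (x) and spans z 26 (deck) to 56 mm; axes as the carriage's
- knob_grip (a point): on the clamp knob's upright axis, where to grip its bar: carriage x 0, y +62, z 44 mm, on a lug at the carriage's +y side. The orange bar is 44 mm long, 12 wide, from 14 mm below to 10 mm above this point (lug 22 mm below). The bar lies along this point's x axis, which is carriage x at joint 0 and turns with the knob
- clamp_knob (a joint): angle of the orange clamp knob, rad: 0 slack, grows clockwise from above, hard stop at 1.35 = fully tight (tight from 1.25). Starts at 0 to 0.2; keep it slack while sliding. Stiff (0.1 Nm or more), stays put. It drives a brass gib against the rail, biting from about 1 rad, which shifts the carriage up to 1 mm sideways; until then an off-axis turn can drag the carriage along the rail
- impeller: loose pale grey nylon impeller, 64 mm across, 26 high; bystander
- jar_lid: loose red jar lid, 70 mm across, 14 high; bystander
- ejector_pin: loose steel ejector pin, 106 mm long, on two wooden slips; bystander
- stone_case: green abrasive stone in a walnut case, 70 x 150 mm, 30 high; bystander
- gauge_block: loose steel block, 45 x 30 x 30 mm; bystander
- scraper: loose hand scraper, 170 mm long, lying flat; bystander
Not all that is in view belongs to the job. Of the things that look like the carriage, the smallest one is meant.

How it is judged (in metres and radians):
On the way, in this order (a step that is already met when the one before it is completed fails the run):
1. the carriage is on the dovetail and pressed home against the stop screw with more than 4 N for 0.2 s, the knob still slack (below 0.5 rad) (z of carriage in the frame of rail between 0.017 and 0.024 m and y of carriage in the frame of rail between -0.003 and 0.003 m and x of stop_screw_c0 in the frame of carriage_nose below 0.005 m and angle between the x axis of carriage and the x axis of rail, either way round below 0.06 rad and contact force between carriage and stop above 4 N and value of joint clamp_knob below 0.5 rad), for 0.2 s.
2. the knob is turned tight (beyond 1.25 rad) with the carriage still home (within 3 mm of the screw tip) (value of joint clamp_knob above 1.25 rad and x of stop_screw_c0 in the frame of carriage_nose below 0.005 m), for 0.2 s.
At the end, for the whole second after the job is handed in: Carriage on the dovetail (within 3 mm sideways, 17 to 24 mm above the rail's origin, within 0.06 rad), nose within 3 mm of the stop screw's tip and at rest; knob beyond 1.25 rad (all of step 2 and x of stop_screw_c0 in the frame of carriage_nose above -0.001 m and z of carriage in the frame of rail between 0.017 and 0.024 m and y of carriage in the frame of rail between -0.003 and 0.003 m and angle between the x axis of carriage and the x axis of rail, either way round below 0.06 rad and linear speed of carriage below 0.01 m/s); the robot touches nothing.
It fails at once if the carriage is rammed against the stop or its screw (over 22 N) (contact force between carriage and stop above 22 N).
It fails at once if the carriage is forced or jammed on the rail while sliding on (over 30 N while more than 4 mm short of the screw tip) (contact force between carriage and rail above 30 N and x of stop_screw_c0 in the frame of carriage_nose above 0.006 m).
It fails at once if a bystander is moved by more than 20 mm (distance of any of impeller, jar_lid, ejector_pin, stone_case, gauge_block, scraper from where it was at the start of the episode above 0.02 m).
It also fails if it takes over 69 s, if anything falls off the work surface, if the arm or the gripper's body presses on something with over 40 N, if the wrist force passes 120 N, or if a joint passes its speed limit or range.

## Working session

There is one attempt and no reset: what is moved stays moved. The work goes in short steps, Python scripts to look and compute and a tool call to move; the robot and the scene stay as the last step left them, time stands still between calls to the robot, and variables do not carry over. Pictures are saved under pics/ and viewed, and the job is handed in when it is done.

Besides the shell and the picture viewer there is one more tool, called after "Call:" by a JSON object that holds its "op" and its "data", one argument or row to a line. servo_tool: Moves the arm, as the interface text tells. Its arguments: {"type":"object","properties":{"deltas":{"type":"array"},"gripper":{"type":"number"},"force":{"type":"number"}},"required":["deltas"]}

```bash
ls; mkdir -p pics; python3 - <<'E'
from bench import sense,camera,calibration,nose_length
import cv2
print(nose_length if not callable(nose_length) else nose_length())
s=sense();print(s['t'],s['ee_pos'],s['tcp_rot'],s['finger_gap'],s['ft_force'])
for n in ['scene','side','wrist']:
    im=camera(n);cv2.imwrite(f'pics/{n}0.png',im)
    c=calibration(n);print(n,c)
E
```

```text
pics
8.0
0.0 [ 251.93261248 -625.76842479  212.76984002] [[ 9.27631373e-01  3.73496590e-01 -5.76916216e-04]
 [ 3.73497017e-01 -9.27630711e-01  1.11429778e-03]
 [-1.18978780e-04 -1.24913406e-03 -9.99999213e-01]] 1.0001175774469726 [-0.61583093 -0.07464884  0.42642971]
scene {'K': array([[489.93338027,   0.        , 279.55798578],
       [  0.        , 489.93338027, 210.5689684 ],
       [  0.        ,   0.        ,   1.        ]]), 'R': array([[-1.56331023e-01,  9.87704227e-01,  9.85218572e-04],
       [ 8.58183004e-01,  1.36324437e-01, -4.94911688e-01],
       [-4.88960676e-01, -7.65245526e-02, -8.68942720e-01]]), 't': array([ 192.04901278, -352.45361732, 1609.95671933])}
side {'K': array([[481.14414597,   0.        , 280.20003172],
       [  0.        , 481.14414597, 208.41538906],
       [  0.        ,   0.        ,   1.        ]]), 'R': array([[ 9.12559828e-01, -4.08943218e-01, -6.24249703e-05],
       [-2.57487154e-01, -5.74465892e-01, -7.76974455e-01],
       [ 3.17702573e-01,  7.09051749e-01, -6.29532122e-01]]), 't': array([-493.21264666,  131.9584282 , 1376.46046412])}
wrist {'K': array([[338.74288558,   0.        , 278.46614809],
       [  0.        , 338.74288558, 209.27857388],
       [  0.        ,   0.        ,   1.        ]]), 'R': array([[ 0.3738519 , -0.92748769, -0.00115516],
       [-0.89529509, -0.36120044,  0.26073154],
       [-0.24224254, -0.09644077, -0.96541065]]), 't': array([-675.31505016,  -26.7683155 ,  391.59785307])}
```

View pics/scene0.png

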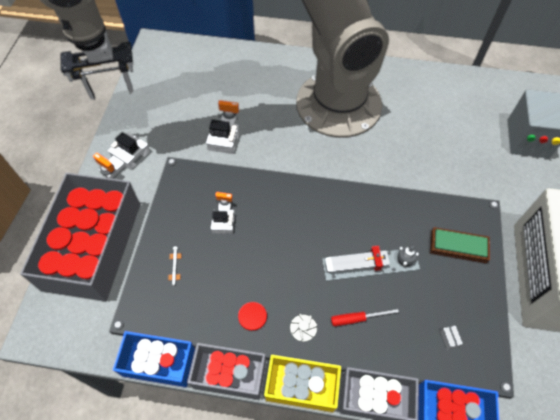

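View pics/side0.png

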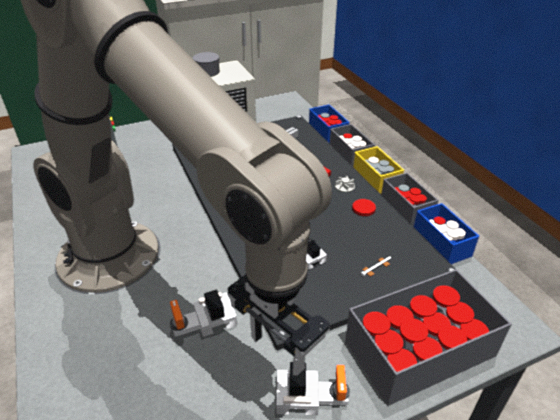

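View pics/wrist0.png

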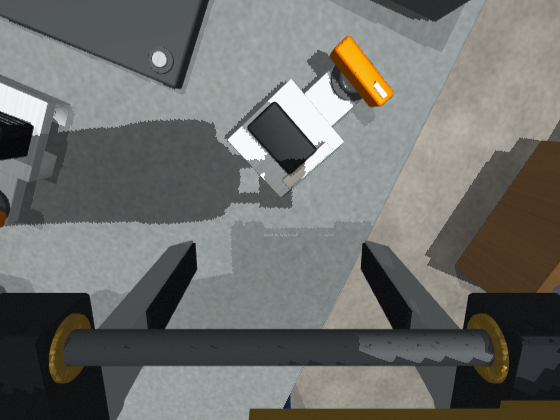

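The scene shows three look-alikes, at (125,152), (223,130) and (222,214). I'll measure all three.

```bash
cat > h.py <<'E'
import numpy as np,cv2
from bench import *
def ray(c,px,z):
    K,R,t=c['K'],c['R'],c['t']
    d=R.T@np.linalg.inv(K)@np.array([px[0],px[1],1.]);o=-R.T@t
    return o+d*(z-o[2])/d[2]
def proj(c,X):
    p=np.atleast_2d(X)@c['R'].T+c['t'];p=p@c['K'].T
    return p[:,:2]/p[:,2:]
E
python3 - <<'E'
from h import *
im=camera('scene');c=calibration('scene')
for q in ['carriage','knob_grip','carriage_grip','rail','stop']:
    for r in outline_of('scene',q):
        m=r['mask'].astype(np.uint8)
        (a,b),wh,an=cv2.minAreaRect(cv2.findNonZero(m))
        print(q,round(r['conf'],2),r['position'],m.sum(),np.round(wh,1),ray(c,r['position'],50).round())
o=-c['R'].T@c['t'];print(o)
a=cv2.resize(im[85:245,85:260],None,fx=4,fy=3.7,interpolation=cv2.INTER_CUBIC);cv2.imwrite('pics/crop1.png',a)
a=cv2.resize(im[220:290,300:440],None,fx=5,fy=5,interpolation=cv2.INTER_CUBIC);cv2.imwrite('pics/crop2.png',a)
E
```

```text
carriage 0.78 [122.1, 155.1] 1231 [34.2 52.3] [ 346. -610.   50.]
carriage 0.76 [223.5, 216.5] 711 [21.3 40.6] [ 501. -271.   50.]
carriage 0.68 [222.2, 130.8] 1272 [30.4 52. ] [ 211. -338.   50.]
knob_grip 0.81 [229.0, 106.4] 271 [15. 20.] [ 112. -337.   50.]
knob_grip 0.67 [101.6, 163.8] 222 [24.7 10.6] [ 385. -659.   50.]
carriage_grip 0.98 [119.4, 154.2] 1315 [33.7 54.4] [ 344. -619.   50.]
carriage_grip 0.92 [223.9, 128.9] 1223 [30.  51.6] [ 203. -334.   50.]
carriage_grip 0.8 [223.8, 217.0] 709 [21.7 40. ] [ 503. -269.   50.]
rail 0.93 [368.5, 263.0] 1911 [23.4 94.5] [578. 131.  50.]
stop 0.6 [377.6, 259.5] 212 [23.4 14.6] [564. 154.  50.]
[1119.69844843  -18.4383631  1224.33754543]
```

View pics/crop1.png

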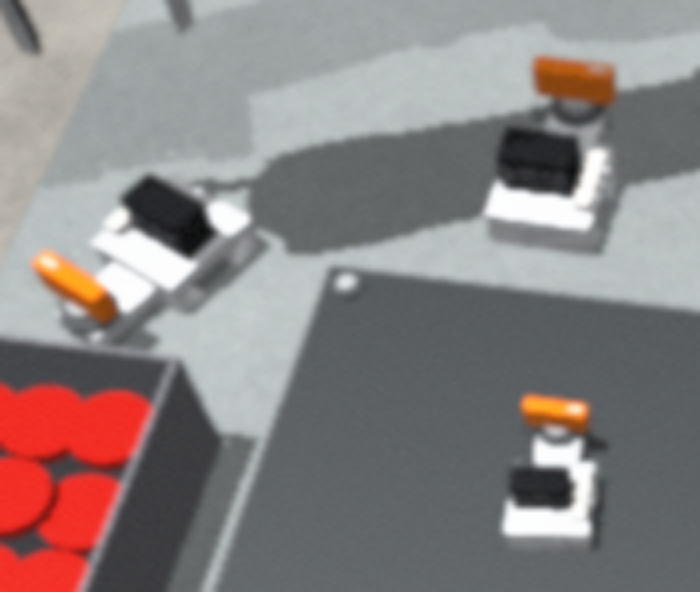

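View pics/crop2.png

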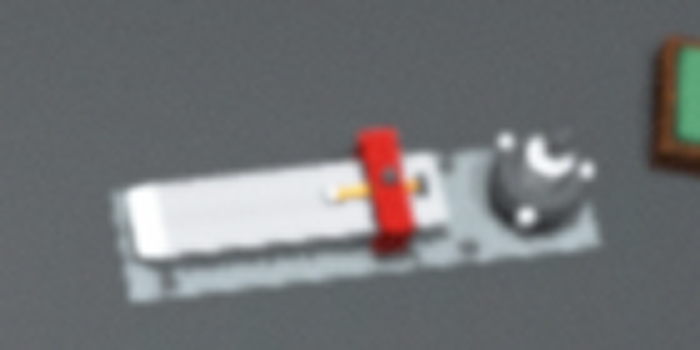

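Candidates: (122,155), (222,131) and (223,216). The one at (223,216) on the plate is the smallest: 711 px against 1231 and 1272, although it is nearer the camera. The enlarged crop confirms it, so that is the carriage. I'll go above it with the tool x axis along world +y.

Call:
{"op": "servo_tool", "data": {
  "deltas": [
    [[3.6, -2.2, -0.2], [0, 0, 0]],
    [[3.6, -2.2, -0.2], [0, 0, 0]],
    [[3.6, -2.2, -0.2], [0, 0, 0]],
    [[3.6, -2.2, -0.2], [0, 0, 0]],
    [[3.6, -2.2, -0.2], [0, 0, 0]],
    [[3.6, -2.3, -0.2], [0, 0, 0]],
    [[3.6, -2.3, -0.2], [0, 0, 0]],
    [[3.5, -2.3, -0.2], [0, 0, 0]],
    [[3.5, -2.3, -0.2], [0, 0, 0]],
    [[3.5, -2.3, 0], [0, 0, 0]]
  ]
}}

```text
t: 1.45
ee_pos: [500.1, -282.7, 232.0]
tcp_rot: [[0.928, 0.373, 0.001], [0.373, -0.928, -0.0], [0.001, 0.001, -1.0]]
ft_force: [-1.0, -0.4, -0.5]
finger_gap: 0.999
```

Call:
{"op": "servo_tool", "data": {
  "deltas": [
    [[0, 0, 0], [0, 0, -0.149]],
    [[0, 0, 0], [0, 0, -0.149]],
    [[0, 0, 0], [0, 0, -0.149]],
    [[0, 0, 0], [0, 0, -0.149]],
    [[0, 0, 0], [0, 0, -0.149]],
    [[0, 0, 0], [0, 0, -0.149]],
    [[0, 0, 0], [0, 0, -0.149]],
    [[0, 0, 0], [0, 0, -0.149]],
    [[0, 0, 0], [0, 0, 0]],
    [[0, 0, 0], [0, 0, 0]]
  ],
  "gripper": 6.0
}}

```text
t: 2.45
ee_pos: [499.1, -284.2, 231.5]
tcp_rot: [[0.001, 1.0, 0.0], [1.0, -0.001, 0.0], [0.0, 0.0, -1.0]]
ft_force: [-0.8, -0.4, -0.2]
finger_gap: 0.639
```

```bash
python3 - <<'E'
from h import *
s=sense();print(s['t'],s['ee_pos'],s['tcp_rot'].round(4),s['q'].round(2))
im=camera('wrist');c=calibration('wrist');np.save('w1.npy',c,allow_pickle=True)
cv2.imwrite('pics/w1.png',im)
for q in ['carriage','knob_grip','carriage_grip','carriage_nose']:
    for r in outline_of('wrist',q):
        print(q,round(r['conf'],2),r['position'],r['mask'].sum())
im=camera('scene');cv2.imwrite('pics/s1.png',im)
im=camera('side');cv2.imwrite('pics/sd1.png',im)
E
```

```text
2.45 [ 499.14677136 -284.22202217  231.49775084] [[ 1.1e-03  1.0e+00  1.0e-04]
 [ 1.0e+00 -1.1e-03  1.0e-04]
 [ 1.0e-04  1.0e-04 -1.0e+00]] [ 0.64  0.26 -0.29  1.8   0.08  1.09  0.33]
carriage 0.94 [38.3, 236.7] 6170
carriage 0.35 [227.5, 189.5] 731
knob_grip 0.85 [229.1, 191.5] 735
carriage_grip 0.72 [36.7, 238.2] 6213
carriage_grip 0.67 [277.2, 181.3] 4598
carriage_nose 0.75 [276.5, 184.7] 4582
carriage_nose 0.6 [36.1, 235.0] 6164
```

View pics/w1.png

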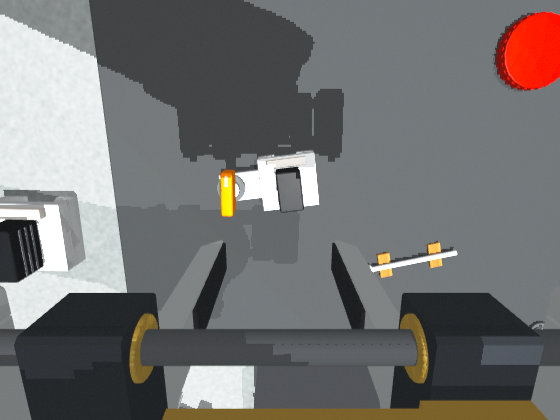

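```bash
python3 - <<'E'
from h import *
im=cv2.imread('pics/w1.png');a=cv2.resize(im[140:225,205:335],None,fx=6,fy=6,interpolation=cv2.INTER_CUBIC);cv2.imwrite('pics/w1c.png',a)
E
```

```text
(no output)
```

View pics/w1c.png

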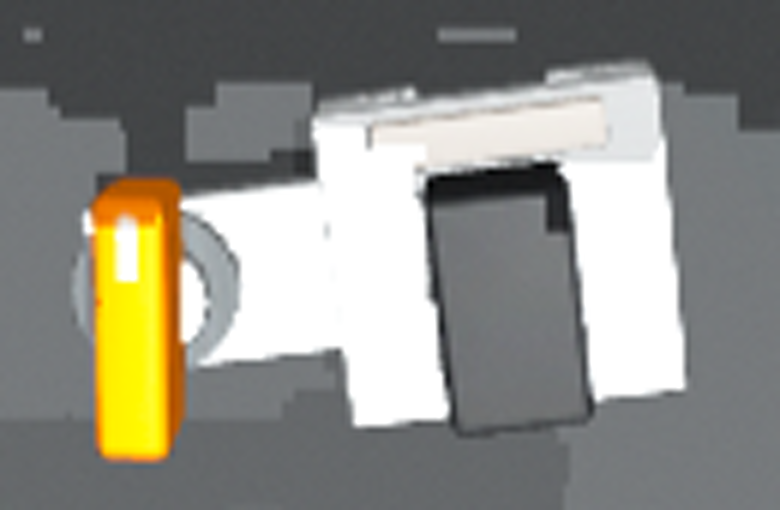

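```bash
python3 - <<'E'
from h import *
from scipy.optimize import least_squares
c=np.load('w1.npy',allow_pickle=True).item()
cr=lambda x,y:(205+x/6-.5+.08,140+y/6-.5+.08)
P=np.array([cr(430,200),cr(568,190),cr(592,415),cr(455,432),cr(355,427),cr(687,388)])
M=np.array([[16,12,56],[16,-12,56],[-24,-12,56],[-24,12,56],[-28,30,26],[-28,-30,26]],float)
def W(p,M):
    a=p[2];R=np.array([[np.cos(a),-np.sin(a),0],[np.sin(a),np.cos(a),0],[0,0,1]])
    return M@R.T+[p[0],p[1],p[3] if len(p)>3 else 25]
for x0 in ([500,-280,1.57],[500,-280,1.57,25]):
    r=least_squares(lambda p:(proj(c,W(p,M))-P).ravel(),x0)
    print(r.x.round(3),r.fun.reshape(-1,2).round(1))
p=r.x[:3] if 0 else least_squares(lambda p:(proj(c,W(p,M))-P).ravel(),[500,-280,1.57]).x
print('grip',W(p,np.array([[-4,0,47.]])),'knob',W(p,np.array([[0,62,44.]])))
# knob bar top z=54 ends
k=[ray(c,cr(*q),79) for q in [(125,215),(133,455)]];print(k,np.degrees(np.arctan2(*(k[0]-k[1])[[1,0]])))
E
```

```text
[ 510.868 -274.016    1.685] [[-1.1 -0.3]
 [ 0.9 -1.5]
 [ 0.9  1.2]
 [-0.5  1. ]
 [-0.2 -0.3]
 [ 0.   0. ]]
[ 511.259 -276.451    1.685   14.192] [[-0.6  0.4]
 [ 0.6 -0.7]
 [ 0.4  0.7]
 [-0.2  0.5]
 [ 0.6 -0.7]
 [-0.8 -0.2]]
grip [[ 511.32469988 -277.98989822   72.        ]] knob [[ 449.27361062 -281.09832591   69.        ]]
[array([ 449.14546839, -262.5162618 ,   79.        ]), array([ 448.81764985, -302.66052181,   79.        ])] 89.53213233152476
```

Grip point is (511.3, −278) with the carriage at yaw 1.685, and the fit matches the expected heights. The knob is at about 0.12 rad. I'll align and descend partway, then check.

Call:
{"op": "servo_tool", "data": {
  "deltas": [
    [[0.62, 1.22, 1.0], [0, 0, 0]],
    [[0, 0, 2], [0, 0, -0.115]],
    [[0, 0, 2], [0, 0, 0]],
    [[0, 0, 2], [0, 0, 0]],
    [[0, 0, 2], [0, 0, 0]],
    [[0, 0, 1], [0, 0, 0]],
    [[0, 0, 0], [0, 0, 0]],
    [[0, 0, 0], [0, 0, 0]]
  ],
  "gripper": 5.4
}}

```text
t: 3.6
ee_pos: [512.0, -277.6, 131.8]
tcp_rot: [[-0.119, 0.993, 0.0], [0.993, 0.119, 0.0], [0.0, 0.0, -1.0]]
ft_force: [-1.0, 0.5, 0.3]
finger_gap: 0.578
```

```bash
python3 - <<'E'
from h import *
s=sense();print(s['t'],s['ee_pos'],s['tcp_rot'].round(4),s['ft_force'])
im=camera('wrist');c=calibration('wrist')
cv2.imwrite('pics/w2.png',im)
# project expected
a=1.685;R=np.array([[np.cos(a),-np.sin(a),0],[np.sin(a),np.cos(a),0],[0,0,1]])
M=np.array([[16,12,56],[16,-12,56],[-24,-12,56],[-24,12,56],[-28,30,26],[-28,-30,26],[28,30,26],[28,-30,26]],float)
print(proj(c,M@R.T+[510.87,-274.0,25]).round(1))
for p in proj(c,M@R.T+[510.87,-274.0,25]): cv2.circle(im,tuple(int(v) for v in p.round()),2,(0,255,0),-1)
cv2.imwrite('pics/w2o.png',im)
E
```

```text
3.6 [ 511.98089485 -277.63352954  131.82059921] [[-1.188e-01  9.929e-01  4.000e-04]
 [ 9.929e-01  1.188e-01  1.000e-04]
 [ 1.000e-04  4.000e-04 -1.000e+00]] [-0.96171544  0.4596304   0.29397532]
[[258.2 202.2]
 [293.7 202.4]
 [292.7 257.2]
 [258.8 257.1]
 [238.3 246.7]
 [313.7 247. ]
 [236.4 177. ]
 [316.1 177.4]]
```

View pics/w2o.png

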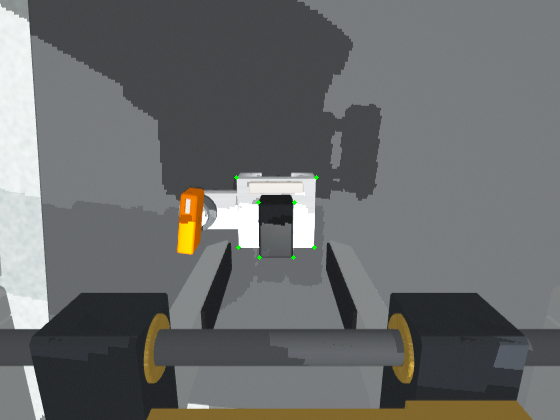

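The model overlay sits on the block and deck. I'll descend and grasp.

Call:
{"op": "servo_tool", "data": {
  "deltas": [
    [[0, -0.05, 2], [0, 0, 0]],
    [[0, 0, 1.5], [0, 0, 0]],
    [[0, 0, 1.5], [0, 0, 0]],
    [[0, 0, 1], [0, 0, 0]],
    [[0, 0, 0.7], [0, 0, 0]],
    [[0, 0, 0], [0, 0, 0]],
    [[0, 0, 0], [0, 0, 0]]
  ]
}}

```text
t: 4.35
ee_pos: [511.1, -277.9, 64.7]
tcp_rot: [[-0.119, 0.993, 0.0], [0.993, 0.119, 0.0], [0.0, 0.0, -1.0]]
ft_force: [0.2, -0.3, -0.3]
finger_gap: 0.575
```

Call:
{"op": "servo_tool", "data": {
  "deltas": [
    [[0, 0, 0], [0, 0, 0]],
    [[0, 0, 0], [0, 0, 0]],
    [[0, 0, 0], [0, 0, 0]],
    [[0, 0, 0], [0, 0, 0]],
    [[0, 0, 0], [0, 0, 0]],
    [[0, 0, 0], [0, 0, 0]]
  ],
  "gripper": 1.0,
  "force": 30
}}

```text
t: 4.95
ee_pos: [510.8, -278.0, 64.6]
tcp_rot: [[-0.119, 0.993, -0.0], [0.993, 0.119, -0.0], [-0.0, -0.0, -1.0]]
ft_force: [-2.4, 0.2, 5.0]
finger_gap: 0.255
```

```bash
python3 - <<'E'
from h import *
s=sense();print(s['t'],s['ee_pos'],s['tcp_rot'].round(4),s['ft_force'],s['finger_gap']*94)
im=camera('wrist');cv2.imwrite('pics/w3.png',im)
E
```

```text
4.95 [ 510.84766716 -277.97469102   64.64316949] [[-1.186e-01  9.929e-01 -0.000e+00]
 [ 9.929e-01  1.186e-01 -1.000e-04]
 [-1.000e-04 -0.000e+00 -1.000e+00]] [-2.42648763  0.16504845  4.98566265] 23.949311181958606
```

View pics/w3.png

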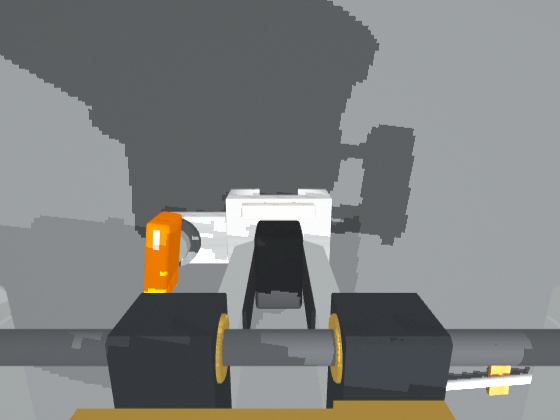

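Gripped at 23.9 mm. I'll lift, and get a rough rail pose from the scene view.

Call:
{"op": "servo_tool", "data": {
  "deltas": [
    [[0, 0, -0.5], [0, 0, 0]],
    [[0, 0, -1], [0, 0, 0]],
    [[0, 0, -2], [0, 0, 0]],
    [[0, 0, -3], [0, 0, 0]],
    [[0, 0, -3], [0, 0, 0]],
    [[0, 0, -2.5], [0, 0, 0]],
    [[0, 0, 0], [0, 0, 0]],
    [[0, 0, 0], [0, 0, 0]]
  ],
  "force": 45
}}

```text
t: 5.8
ee_pos: [510.8, -277.9, 184.7]
tcp_rot: [[-0.119, 0.993, 0.001], [0.993, 0.119, -0.0], [-0.0, 0.001, -1.0]]
ft_force: [-0.7, 0.2, -4.7]
finger_gap: 0.254
```

```bash
python3 - <<'E'
from h import *
s=sense();print(s['t'],s['ee_pos'],s['ft_force'],s['wrist_torque'],s['finger_gap']*94)
im=cv2.imread('pics/scene0.png');c=calibration('scene')
cr=lambda x,y:(300+x/5-.4,220+y/5-.4)
print('entry tip top corners',[ray(c,cr(*q),25+34.5).round(1) for q in [(128,192),(140,260)]])
print('rail top far',[ray(c,cr(*q),61).round(1) for q in [(435,153),(445,225)]])
print('base corners',[ray(c,cr(*q),25).round(1) for q in [(130,300),(603,247)]])
print('screw tip',ray(c,cr(330,192),67), 'block', [ray(c,cr(*q),79).round(1) for q in [(358,132),(400,130),(380,240),(415,235)]])
im=camera('wrist');cv2.imwrite('pics/w4.png',im)
E
```

```text
5.8 [ 510.84988809 -277.86027557  184.71634074] [-0.73539936  0.23961977 -4.71853421] [-0.0050037  -0.11871313  0.01662308] 23.83098675709038
entry tip top corners [array([585.5,  18. ,  59.5]), array([622.2,  28.3,  59.5])]
rail top far [array([538.9, 174. ,  61. ]), array([579. , 181.1,  61. ])]
base corners [array([630.6,  26.9,  25. ]), array([561.9, 270.2,  25. ])]
screw tip [572.60241186 120.60841584  67.        ] block [array([542.1, 131.1,  79. ]), array([537.6, 152.5,  79. ]), array([600.8, 146. ,  79. ]), array([595.3, 163.3,  79. ])]
```

View pics/w4.png

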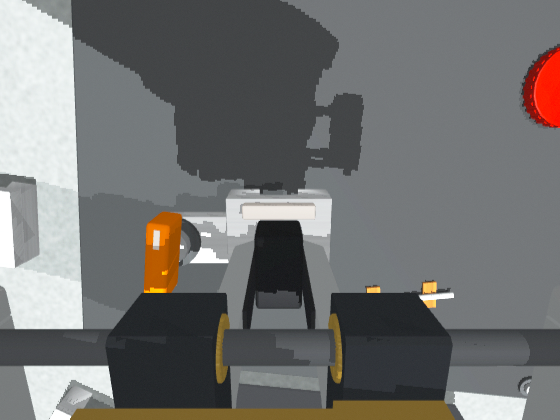

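Rail yaw is about 106.3°, with the entry near (604, 21). I'll move to a point in line before the entry, keeping the height.

Call:
{"op": "servo_tool", "data": {
  "deltas": [
    [[1, 0.9, 0], [0, 0, 0]],
    [[2, 1.8, 0], [0, 0, 0]],
    [[2.7, 2.4, 0], [0, 0, 0]],
    [[2.7, 2.4, 0], [0, 0, 0]],
    [[2.7, 2.4, 0], [0, 0, 0]],
    [[2.7, 2.4, 0], [0, 0, -0.04]],
    [[2, 1.7, 0], [0, 0, -0.05]],
    [[0.9, 0.8, 0], [0, 0, -0.05]],
    [[0, 0, 0], [0, 0, -0.026]],
    [[0, 0, 0], [0, 0, 0]]
  ]
}}

```text
t: 6.85
ee_pos: [635.6, -94.5, 184.0]
tcp_rot: [[-0.281, 0.96, -0.001], [0.96, 0.281, -0.0], [-0.0, -0.001, -1.0]]
ft_force: [-0.5, -1.9, -3.9]
finger_gap: 0.247
```

```bash
python3 - <<'E'
from h import *
s=sense();print(s['t'],s['ee_pos'],s['tcp_rot'].round(4).tolist(),s['ft_force'],s['finger_gap']*94)
im=camera('wrist');cv2.imwrite('pics/w5.png',im);np.save('w5.npy',calibration('wrist'))
cv2.imwrite('pics/sc5.png',camera('scene'))
cv2.imwrite('pics/sd5.png',camera('side'))
E
```

```text
6.85 [635.63178514 -94.45535781 183.98321894] [[-0.2813, 0.9596, -0.0011], [0.9596, 0.2813, -0.0004], [-0.0001, -0.0011, -1.0]] [-0.51618857 -1.86304254 -3.89527815] 23.230840260558747
```

View pics/w5.png

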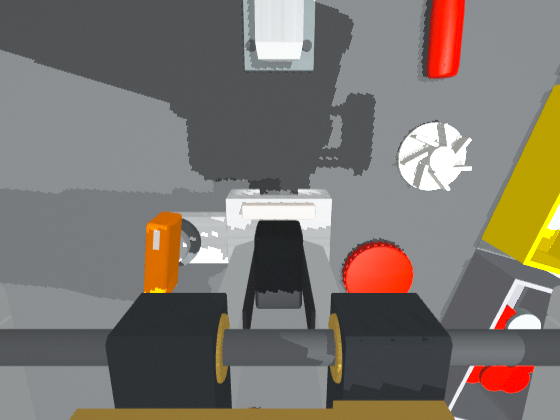

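View pics/sc5.png

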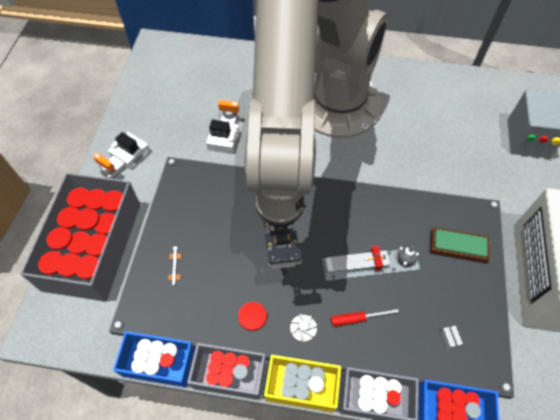

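View pics/sd5.png

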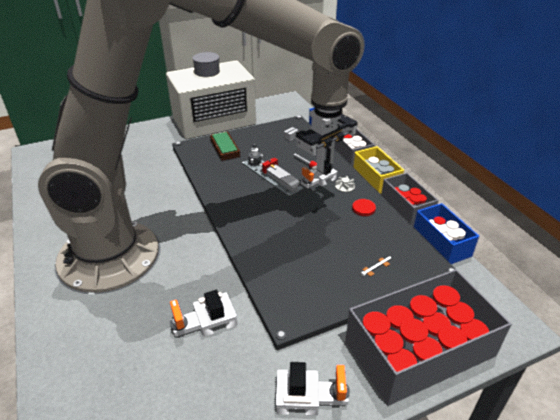

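The rail entry appears at the top of the wrist view (279,50), nearly in line. I'll move closer at this height to see more of the rail.

Call:
{"op": "servo_tool", "data": {
  "deltas": [
    [[1.5, 0, 0], [0, 0, 0]],
    [[2.0, 0, 0], [0, 0, 0]],
    [[2.0, 0, 0], [0, 0, 0]],
    [[1.5, 0, 0], [0, 0, 0]],
    [[0, 0, 0], [0, 0, 0]],
    [[0, 0, 0], [0, 0, 0]]
  ]
}}

```text
t: 7.6
ee_pos: [616.5, -26.3, 184.7]
tcp_rot: [[-0.281, 0.96, 0.0], [0.96, 0.281, -0.0], [-0.0, 0.0, -1.0]]
ft_force: [0.8, 0.4, -4.8]
finger_gap: 0.254
```

```bash
python3 - <<'E'
from h import *
s=sense();print(s['t'],s['ee_pos'],s['tcp_rot'].round(4).tolist(),s['ft_force'],s['finger_gap']*94)
np.save('w6.npy',calibration('wrist'));np.savez('s6.npz',p=s['ee_pos'],R=s['tcp_rot'])
im=camera('wrist');cv2.imwrite('pics/w6.png',im)
a=cv2.resize(im[0:150,200:360],None,fx=4,fy=4,interpolation=cv2.INTER_CUBIC);cv2.imwrite('pics/w6c.png',a)
E
```

```text
7.6 [616.53340645 -26.33850162 184.69299232] [[-0.2812, 0.9596, 0.0003], [0.9596, 0.2812, -0.0004], [-0.0005, 0.0002, -1.0]] [ 0.80920762  0.44649555 -4.77264096] 23.897327436107826
```

View pics/w6.png

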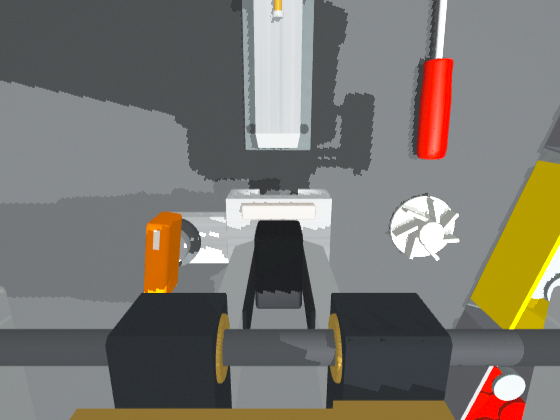

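View pics/w6c.png

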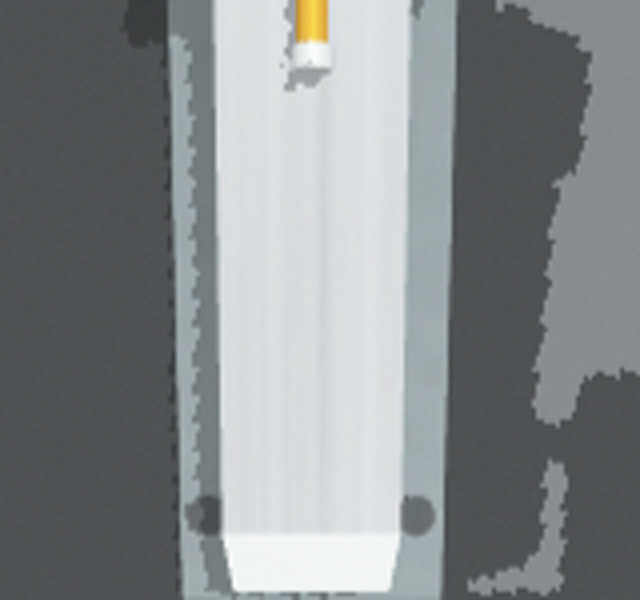

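```bash
python3 - <<'E'
from h import *
c=np.load('w6.npy',allow_pickle=True).item();s=np.load('s6.npz');R,p=s['R'],s['p']
cr=lambda x,y:(200+x/4-.4,y/4-.4)
T=lambda q,z:(R.T@(ray(c,q,z)-p)).round(2)
for n,q,z in [('L0',(215,5),61),('L1',(222,525),61),('R0',(413,5),61),('R1',(402,525),61),('tipL',(234,590),59.5),('tipR',(390,590),59.5),('tapL',(222,532),61),('tapR',(402,532),61),('screw',(313,68),67),('baseL',(180,540),25),('baseR',(443,540),25),('bL0',(167,20),25),('bR0',(457,20),25)]:
    print(n,T(cr(*q),z), ray(c,cr(*q),z).round(1))
# carriage top corners at deck z: TCP-39.6 = origin; deck top +26
z=p[2]-39.6
for n,q,dz in [('noseL',(227,197),26),('noseR',(331,197),26),('blkL',(255.5,222),56),('blkR',(302,222),56)]:
    print(n,T(q,z+dz))
E
```

```text
L0 [162.28 -18.56 123.62] [553.1 124.1  61. ]
L1 [ 64.28 -18.94 123.66] [580.3  30.   61. ]
R0 [162.3   19.71 123.62] [589.8 134.9  61. ]
R1 [ 64.29  19.26 123.67] [617.   40.7  61. ]
tipL [ 50.54 -16.69 125.17] [586.3  17.4  59.5]
tipR [ 50.55  17.   125.17] [618.7  26.9  59.5]
tapL [ 62.83 -18.97 123.66] [580.7  28.6  61. ]
tapR [ 62.84  19.28 123.67] [617.4  39.3  61. ]
screw [149.8    0.39 117.62] [574.8 117.5  67. ]
baseL [ 59.47 -31.43 159.66] [569.7  21.8  25. ]
baseR [ 59.49  31.37 159.67] [630.   39.5  25. ]
bL0 [170.02 -31.41 159.61] [538.6 127.9  25. ]
bR0 [170.06  31.66 159.62] [599.1 145.7  25. ]
noseL [ 32.2  -27.97  13.58]
noseR [32.21 30.26 13.59]
blkL [ 26.88 -10.17 -16.41]
blkR [ 26.88  12.09 -16.41]
```

```bash
python3 - <<'E'
from h import *
im=cv2.imread('pics/w6.png')
a=cv2.resize(im[180:270,215:345],None,fx=6,fy=6,interpolation=cv2.INTER_CUBIC);cv2.imwrite('pics/w6d.png',a)
g=cv2.cvtColor(im,cv2.COLOR_BGR2GRAY).astype(int)
for r in (197,200,204,212,240,260,280,300):print(r,g[r,222:340].tolist() if r<205 else g[r,235:325].tolist())
E
```

```text
197 [119, 121, 120, 120, 137, 170, 170, 171, 171, 173, 172, 171, 172, 165, 165, 164, 167, 170, 168, 170, 170, 171, 170, 171, 170, 169, 170, 164, 163, 169, 168, 169, 171, 171, 170, 170, 170, 170, 163, 162, 163, 163, 170, 169, 170, 169, 171, 170, 170, 163, 163, 162, 163, 165, 167, 167, 167, 168, 168, 167, 169, 168, 169, 168, 162, 162, 166, 168, 168, 170, 170, 168, 170, 169, 169, 162, 162, 163, 163, 170, 169, 168, 169, 170, 169, 169, 171, 169, 170, 170, 165, 169, 169, 167, 169, 170, 170, 170, 171, 170, 170, 164, 162, 168, 169, 171, 168, 169, 159, 142, 140, 138, 140, 139, 139, 138, 139, 139]
200 [120, 121, 120, 153, 240, 242, 241, 242, 241, 241, 241, 242, 241, 241, 242, 241, 242, 241, 241, 242, 241, 241, 242, 241, 242, 241, 241, 242, 241, 241, 241, 241, 241, 241, 241, 241, 241, 241, 241, 240, 241, 241, 241, 241, 241, 241, 241, 241, 241, 241, 241, 241, 241, 241, 241, 241, 241, 241, 241, 241, 241, 241, 241, 241, 241, 241, 241, 241, 241, 242, 241, 241, 241, 242, 241, 241, 241, 241, 241, 241, 241, 241, 241, 241, 241, 241, 241, 241, 242, 241, 242, 242, 242, 242, 242, 242, 243, 243, 243, 243, 
[... 2027 characters left out ...]
, 39, 37, 36, 37, 34, 34, 33, 32, 34, 33, 33, 32, 33, 32, 33, 33, 36, 32, 33, 33, 33, 33, 34, 33, 33, 35, 35, 33, 32, 33, 32, 33, 32, 33, 32, 33, 31, 33, 32, 33, 33, 35, 32, 34, 31, 35, 31, 33, 29, 32, 33, 36, 36, 38, 38, 39, 38, 39, 67, 149, 153, 153, 152, 152, 153, 153, 152, 154, 153, 153, 153, 154, 153, 154]
300 [152, 154, 153, 153, 152, 153, 152, 153, 148, 65, 38, 38, 38, 38, 37, 38, 36, 35, 42, 119, 90, 47, 60, 72, 85, 83, 83, 83, 84, 84, 83, 83, 83, 83, 83, 84, 84, 85, 83, 82, 83, 82, 83, 82, 81, 83, 81, 82, 82, 82, 82, 80, 80, 81, 82, 84, 82, 81, 82, 82, 81, 82, 82, 78, 66, 53, 47, 139, 119, 32, 37, 38, 38, 36, 36, 39, 40, 41, 89, 149, 153, 153, 152, 152, 154, 153, 154, 153, 154, 153]
```

View pics/w6d.png

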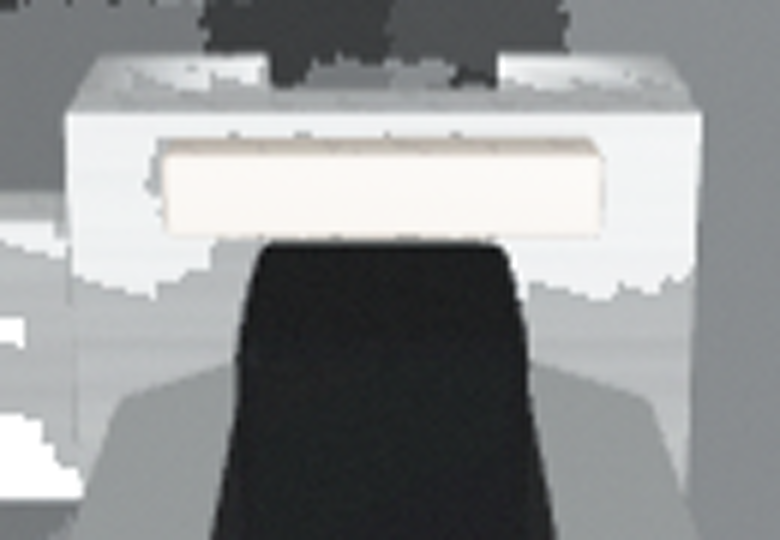

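```bash
python3 - <<'E'
from h import *
im=cv2.imread('pics/w6.png');c=np.load('w6.npy',allow_pickle=True).item();s=np.load('s6.npz');R,p=s['R'],s['p']
g=cv2.GaussianBlur(cv2.cvtColor(im,cv2.COLOR_BGR2GRAY),(1,5),0).astype(float)
def edge(row,lo,hi):
    d=np.abs(np.diff(g[row,lo:hi+1]));k=d.argmax();w=d[max(0,k-1):k+2];ks=np.arange(max(0,k-1),max(0,k-1)+len(w))
    return lo+.5+(w*ks).sum()/w.sum()
# symmetric-plane reference: column of tool y=0 per calib
pts=[]
for r in range(20,130,10):
    l=edge(r,250,260);q=edge(r,297,306);bl=edge(r,238,248);br=edge(r,306,316)
    yl=(R.T@(ray(c,(l,r),61)-p));yr=(R.T@(ray(c,(q,r),61)-p))
    print(r,round(l,2),round(q,2),'mid',round((l+q)/2,2),round(bl,2),round(br,2),'basemid',round((bl+br)/2,2),'tool x',yl[0].round(1),'ymid',((yl+yr)/2)[1].round(2),'w',(yr-yl)[1].round(2))
print('carriage mid', (R.T@(ray(c,(278.4,200),p[2]-39.6+26)-p)).round(2),(R.T@(ray(c,(278.5,240),p[2]-39.6+56)-p)).round(2))
print('cam in tool',R.T@(-c['R'].T@c['t']-p), (c['R']@R).round(4))
E
```

```text
20 253.22 301.75 mid 277.49 242.05 313.37 basemid 277.71 tool x 149.0 ymid 0.1 w 38.02
30 253.46 301.55 mid 277.51 242.26 313.05 basemid 277.65 tool x 141.9 ymid 0.11 w 37.95
40 253.47 301.53 mid 277.5 242.53 312.68 basemid 277.6 tool x 134.7 ymid 0.1 w 38.19
50 253.7 301.28 mid 277.49 242.64 312.46 basemid 277.55 tool x 127.4 ymid 0.09 w 38.08
60 253.95 301.06 mid 277.5 242.79 312.29 basemid 277.54 tool x 119.9 ymid 0.1 w 37.97
70 253.96 300.91 mid 277.44 243.26 311.92 basemid 277.59 tool x 112.4 ymid 0.04 w 38.11
80 254.23 300.73 mid 277.48 243.53 311.56 basemid 277.55 tool x 104.8 ymid 0.07 w 38.02
90 254.32 300.5 mid 277.41 243.56 311.48 basemid 277.52 tool x 97.1 ymid 0.01 w 38.04
100 254.45 300.26 mid 277.35 243.97 311.13 basemid 277.55 tool x 89.2 ymid -0.04 w 38.01
110 254.69 300.3 mid 277.49 244.29 310.8 basemid 277.54 tool x 81.3 ymid 0.08 w 38.12
120 254.71 300.03 mid 277.37 244.46 310.5 basemid 277.48 tool x 73.2 ymid -0.03 w 38.16
carriage mid [30.47  0.8  13.59] [ 17.73   0.84 -16.41]
cam in tool [  75.07236368    0.71630844 -171.31371755] [[ 4.000e-04  1.000e+00 -6.000e-04]
 [-9.653e-01  2.000e-04 -2.610e-01]
 [-2.610e-01  7.000e-04  9.653e-01]]
```

The carriage is centred in the gripper. The rail runs parallel to it, offset by −0.75 mm in tool y, and its measured width of 38.05 mm matches. Entry is 19 mm ahead of the nose and the screw tip about 118 mm ahead. I'll descend in front of the entry to sliding height.

Call:
{"op": "servo_tool", "data": {
  "deltas": [
    [[0, -0.07, 1], [0, 0, 0]],
    [[0, 0, 2], [0, 0, 0]],
    [[0, 0, 2.5], [0, 0, 0]],
    [[0, 0, 2], [0, 0, 0]],
    [[0, 0, 1.5], [0, 0, 0]],
    [[0, 0, 0.9], [0, 0, 0]],
    [[0, 0, 0], [0, 0, 0]],
    [[0, 0, 0], [0, 0, 0]],
    [[0, 0, 0], [0, 0, 0]]
  ]
}}

```text
t: 8.55
ee_pos: [616.5, -26.4, 86.4]
tcp_rot: [[-0.281, 0.96, 0.001], [0.96, 0.281, 0.0], [-0.0, 0.001, -1.0]]
ft_force: [-0.1, 0.3, -3.5]
finger_gap: 0.249
```

```bash
python3 - <<'E'
from h import *
s=sense();print(s['t'],s['ee_pos'],s['tcp_rot'].round(4).tolist(),s['ft_force'],s['finger_gap']*94)
im=camera('wrist');cv2.imwrite('pics/w7.png',im)
im=camera('side');a=cv2.resize(im[120:220,230:370],None,fx=5,fy=5,interpolation=cv2.INTER_CUBIC);cv2.imwrite('pics/sd7.png',a)
E
```

```text
8.55 [616.50927313 -26.38814769  86.41747188] [[-0.281, 0.9597, 0.0014], [0.9597, 0.281, 0.0], [-0.0004, 0.0013, -1.0]] [-0.13016107  0.30716014 -3.51731718] 23.39845960688209
```

View pics/w7.png

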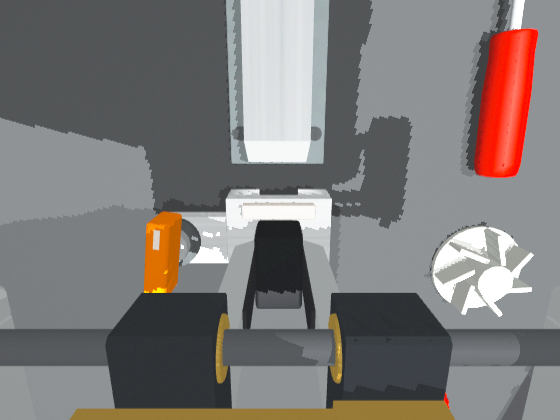

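View pics/sd7.png

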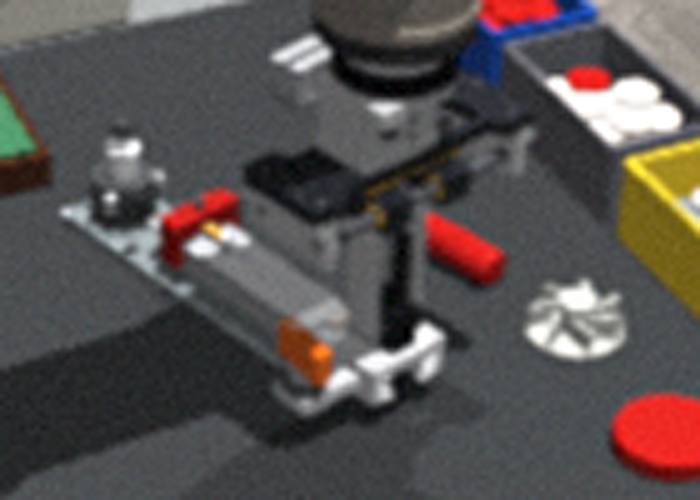

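```bash
cat > meas.py <<'E'
from h import *
import sys
def edge(g,row,lo,hi):
    d=np.abs(np.diff(g[row,lo:hi+1]));k=d.argmax();a=max(0,k-1);w=d[a:k+2]
    return lo+.5+(w*np.arange(a,a+len(w))).sum()/w.sum()
E
python3 - <<'E'
from meas import *
for i in range(3):
    s=sense();print(s['t'],s['ee_pos'].round(2))
im=camera('wrist');s2=sense();print(s2['t'],s2['ee_pos'].round(2))
g=cv2.GaussianBlur(cv2.cvtColor(im,cv2.COLOR_BGR2GRAY),(1,5),0).astype(float)
for r in range(10,135,15):
    l,q,a,b=edge(g,r,236,248),edge(g,r,308,319),edge(g,r,225,236),edge(g,r,320,332)
    print(r,round(l,2),round(q,2),round((l+q)/2,2),round((a+b)/2,2))
for r in (200,203): print(edge(g,r,220,232),edge(g,r,325,336))
for r in (235,240,245): print(edge(g,r,249,260),edge(g,r,297,308))
E
```

```text
8.65 [616.37 -26.39  86.34]
8.65 [616.37 -26.39  86.34]
8.65 [616.37 -26.39  86.34]
8.7 [616.28 -26.42  86.23]
10 240.46 313.83 277.14 277.28
25 240.94 313.5 277.22 277.44
40 241.22 313.03 277.12 277.35
55 241.67 312.79 277.23 277.42
70 241.92 312.32 277.12 277.26
85 242.38 311.92 277.15 277.35
100 242.66 311.48 277.07 277.24
115 243.07 311.11 277.09 277.3
130 243.42 310.75 277.08 277.4
225.17816091954023 331.4746835443038
225.25977653631284 331.3606060606061
254.35365853658536 302.12345679012344
253.74827586206897 302.4225352112676
253.96031746031747 302.65748031496065
```

Call:
{"op": "servo_tool", "data": {
  "deltas": [
    [[0, 0, 0], [0, 0, 0]],
    [[0, 0, 0], [0, 0, 0]],
    [[0, 0, 0], [0, 0, 0]],
    [[0, 0, 0], [0, 0, 0]],
    [[0, 0, 0], [0, 0, 0]]
  ]
}}

```text
t: 9.2
ee_pos: [615.9, -26.4, 85.5]
tcp_rot: [[-0.281, 0.96, -0.0], [0.96, 0.281, 0.0], [0.0, -0.0, -1.0]]
ft_force: [-0.0, -0.3, -3.5]
finger_gap: 0.25
```

```bash
cat >> meas.py <<'E'
def lat():
    s=sense();print(s['t'],s['ee_pos'].round(2),s['ft_force'].round(1),s['tcp_rot'].round(4).tolist())
    im=camera('wrist')
    g=cv2.GaussianBlur(cv2.cvtColor(im,cv2.COLOR_BGR2GRAY),(1,5),0).astype(float)
    for r in range(10,135,30):
        l,q=edge(g,r,236,248),edge(g,r,308,319)
        print(r,round(l,2),round(q,2),round((l+q)/2,2),(q-l).round(2))
E
python3 -c "
from meas import *
lat()"
```

```text
9.2 [615.89 -26.42  85.48] [-0.  -0.3 -3.5] [[-0.2811, 0.9597, -0.0001], [0.9597, 0.2811, 0.0001], [0.0001, -0.0, -1.0]]
10 241.47 315.03 278.25 73.56
40 242.07 314.3 278.19 72.23
70 242.69 313.4 278.05 70.71
100 243.45 312.52 277.98 69.07
130 244.21 311.74 277.97 67.52
```

Settled, with rail and carriage centred within 0.15 mm. Now the slow entry.

Call:
{"op": "servo_tool", "data": {
  "deltas": [
    [[0.3, 0, 0], [0, 0, 0]],
    [[0.4, 0, 0], [0, 0, 0]],
    [[0.4, 0, 0], [0, 0, 0]],
    [[0.3, 0, 0], [0, 0, 0]],
    [[0.2, 0, 0], [0, 0, 0]],
    [[0.2, 0, 0], [0, 0, 0]],
    [[0.2, 0, 0], [0, 0, 0]],
    [[0.2, 0, 0], [0, 0, 0]],
    [[0.2, 0, 0], [0, 0, 0]],
    [[0.2, 0, 0], [0, 0, 0]]
  ]
}}

```text
t: 10.25
ee_pos: [608.5, -1.3, 85.5]
tcp_rot: [[-0.281, 0.96, -0.0], [0.96, 0.281, 0.0], [0.0, -0.0, -1.0]]
ft_force: [0.9, 0.7, -3.8]
finger_gap: 0.255
```

```bash
python3 -c "
from meas import *
lat()
im=camera('wrist');cv2.imwrite('pics/w8.png',im)"
```

```text
10.25 [608.53  -1.3   85.47] [ 0.9  0.7 -3.8] [[-0.281, 0.9597, -0.0], [0.9597, 0.281, 0.0001], [0.0001, -0.0, -1.0]]
10 241.47 315.1 278.28 73.63
40 242.22 314.29 278.26 72.07
70 242.97 313.48 278.22 70.51
100 243.52 312.69 278.1 69.17
130 244.26 311.76 278.01 67.5
```

View pics/w8.png

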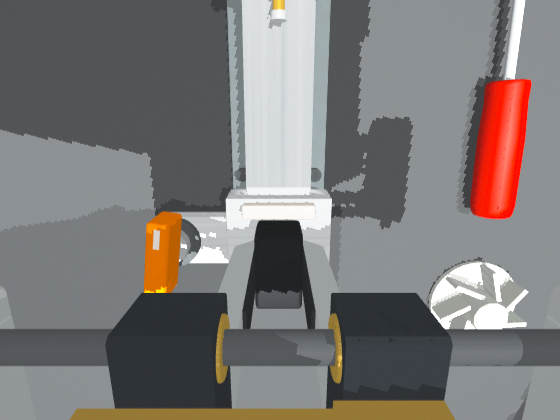

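The nose is over the tapered tip, with no contact force. I'll continue.

Call:
{"op": "servo_tool", "data": {
  "deltas": [
    [[0.2, 0, 0], [0, 0, 0.002]],
    [[0.2, 0, 0], [0, 0, 0]],
    [[0.2, 0, 0], [0, 0, 0]],
    [[0.2, 0, 0], [0, 0, 0]],
    [[0.2, 0, 0], [0, 0, 0]],
    [[0.2, 0, 0], [0, 0, 0]],
    [[0.2, 0, 0], [0, 0, 0]],
    [[0.2, 0, 0], [0, 0, 0]],
    [[0.2, 0, 0], [0, 0, 0]],
    [[0.2, 0, 0], [0, 0, 0]]
  ]
}}

```text
t: 11.35
ee_pos: [603.0, 18.0, 85.5]
tcp_rot: [[-0.279, 0.96, 0.0], [0.96, 0.279, 0.0], [0.0, 0.0, -1.0]]
ft_force: [0.4, 0.2, -4.9]
finger_gap: 0.251
```

```bash
python3 -c "
from meas import *
lat()
print(sense()['wrist_torque'])"
```

```text
11.35 [602.98  17.96  85.51] [ 0.4  0.2 -4.9] [[-0.2791, 0.9602, 0.0001], [0.9602, 0.2791, 0.0001], [0.0001, 0.0001, -1.0]]
10 236.83 313.0 274.92 76.17
40 241.7 313.76 277.73 72.05
70 242.44 313.1 277.77 70.67
100 243.24 312.31 277.78 69.07
130 244.01 311.56 277.78 67.55
[ 0.0021311  -0.14668593  0.0088885 ]
```

Call:
{"op": "servo_tool", "data": {
  "deltas": [
    [[0.3, -0.02, 0], [0, 0, 0]],
    [[0.4, 0, 0], [0, 0, 0]],
    [[0.5, 0, 0], [0, 0, 0]],
    [[0.5, 0, 0], [0, 0, 0]],
    [[0.5, 0, 0], [0, 0, 0]],
    [[0.5, 0, 0], [0, 0, 0]],
    [[0.5, 0, 0], [0, 0, 0]],
    [[0.4, 0, 0], [0, 0, 0]],
    [[0.2, 0, 0], [0, 0, 0]],
    [[0.2, 0, 0], [0, 0, 0]]
  ]
}}

```text
t: 12.4
ee_pos: [591.6, 56.2, 85.5]
tcp_rot: [[-0.279, 0.96, 0.0], [0.96, 0.279, -0.0], [-0.0, 0.0, -1.0]]
ft_force: [-0.4, 0.6, -4.2]
finger_gap: 0.25
```

```bash
python3 -c "
from meas import *
lat()
c=calibration('wrist');s=sense();R,p=s['tcp_rot'],s['ee_pos']
im=camera('wrist');cv2.imwrite('pics/w9.png',im)
cv2.imwrite('pics/w9c.png',cv2.resize(im[60:215,210:350],None,fx=5,fy=3.8,interpolation=cv2.INTER_CUBIC))
"
```

```text
12.4 [591.61  56.25  85.52] [-0.4  0.6 -4.2] [[-0.2792, 0.9602, 0.0], [0.9602, 0.2792, -0.0], [-0.0, 0.0, -1.0]]
10 244.73 310.93 277.83 66.2
40 242.13 314.35 278.24 72.22
70 238.0 309.0 273.5 71.0
100 243.71 312.8 278.25 69.1
130 244.48 312.09 278.28 67.61
```

View pics/w9.png

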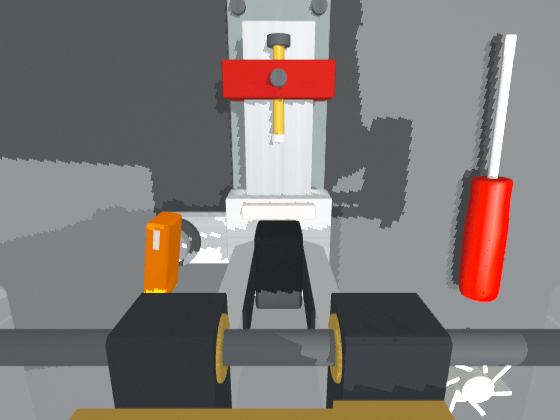

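```bash
python3 -c "
from meas import *
c=calibration('wrist');s=sense();R,p=s['tcp_rot'],s['ee_pos']
for r,z in [(142,67),(142,71),(135,71),(198.3,72),(190,72)]: print(r,z,(R.T@(ray(c,(278,r),z)-p)).round(2))
im=cv2.imread('pics/w9.png');print(im[128:150,278].tolist());print(im[186:206,278].tolist())
"
```

```text
142 67 [62.16  0.56 18.53]
142 71 [62.43  0.57 14.53]
135 71 [66.13  0.57 14.53]
198.3 72 [31.49  0.57 13.53]
190 72 [36.23  0.57 13.53]
[[83, 225, 252], [83, 225, 252], [82, 224, 252], [81, 225, 252], [82, 225, 252], [102, 227, 252], [197, 242, 252], [253, 253, 252], [253, 253, 252], [253, 253, 252], [253, 253, 252], [253, 253, 252], [253, 253, 252], [251, 251, 249], [202, 200, 195], [196, 193, 188], [235, 234, 230], [235, 234, 230], [236, 235, 231], [235, 234, 230], [235, 234, 230], [235, 233, 230]]
[[230, 229, 226], [231, 228, 227], [230, 228, 225], [231, 228, 225], [230, 228, 225], [230, 227, 225], [230, 227, 223], [231, 228, 224], [225, 223, 218], [193, 192, 189], [186, 184, 179], [178, 175, 173], [199, 198, 194], [246, 245, 244], [249, 248, 247], [248, 247, 247], [243, 243, 242], [188, 197, 204], [193, 202, 208], [216, 222, 225]]
```

View pics/w9c.png

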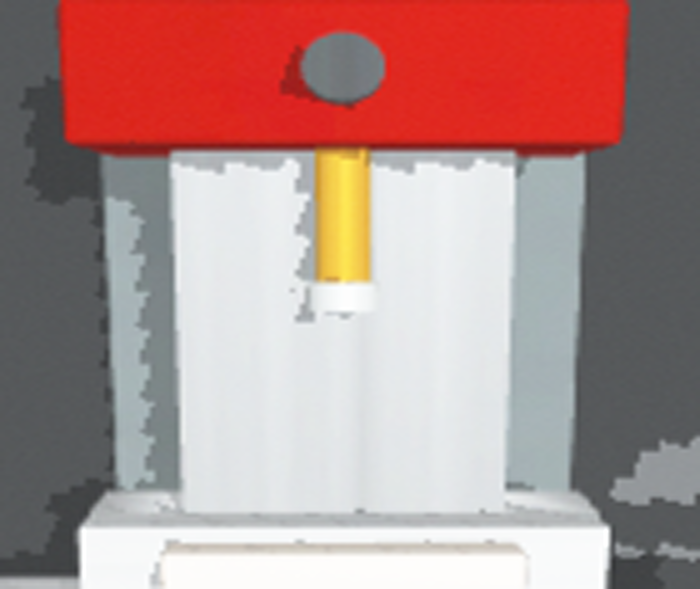

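Gap to the screw tip is about 31 mm. I'll advance 26 mm with a lighter grip, which acts as a slip limiter, and then creep.

Call:
{"op": "servo_tool", "data": {
  "deltas": [
    [[0.3, 0, 0], [0, 0, 0]],
    [[0.4, 0, 0], [0, 0, 0]],
    [[0.4, 0, 0], [0, 0, 0]],
    [[0.4, 0, 0], [0, 0, 0]],
    [[0.4, 0, 0], [0, 0, 0]],
    [[0.3, 0, 0], [0, 0, 0]],
    [[0.2, 0, 0], [0, 0, 0]],
    [[0.2, 0, 0], [0, 0, 0]],
    [[0, 0, 0], [0, 0, 0]],
    [[0, 0, 0], [0, 0, 0]]
  ],
  "force": 18
}}

```text
t: 13.5
ee_pos: [584.4, 81.0, 85.5]
tcp_rot: [[-0.279, 0.96, 0.0], [0.96, 0.279, -0.0], [-0.0, 0.0, -1.0]]
ft_force: [-0.4, 0.6, -3.0]
finger_gap: 0.254
```

```bash
cat >> meas.py <<'E'
def st():
    s=sense();R=s['tcp_rot'];print(s['t'],s['ee_pos'].round(2),'toolF',(R.T@s['ft_force']).round(2),'T',(R.T@s['wrist_torque']).round(3),'gap',round(s['finger_gap']*94,1))
E
python3 -c "
from meas import *
st()
im=camera('wrist');cv2.imwrite('pics/w10c.png',cv2.resize(im[60:315,140:350],None,fx=3,fy=2.3,interpolation=cv2.INTER_CUBIC));print(im[160:206,278].sum(1).tolist())
c=calibration('wrist');s=sense();R,p=s['tcp_rot'],s['ee_pos']
for r in (185,190,195): print(r,(R.T@(ray(c,(278,r),71)-p)).round(2))
"
```

```text
13.5 [584.41  81.04  85.53] toolF [ 0.74 -0.22  3.  ] T [-0.155 -0.07  -0.001] gap 23.9
[546, 550, 545, 547, 546, 546, 545, 548, 545, 542, 548, 547, 548, 547, 547, 544, 547, 546, 546, 544, 581, 690, 752, 752, 752, 752, 752, 751, 738, 696, 694, 696, 694, 671, 522, 535, 547, 544, 600, 731, 742, 725, 596, 582, 594, 655]
185 [38.83  0.6  14.48]
190 [35.99  0.6  14.48]
195 [33.12  0.6  14.48]
```

View pics/w10c.png

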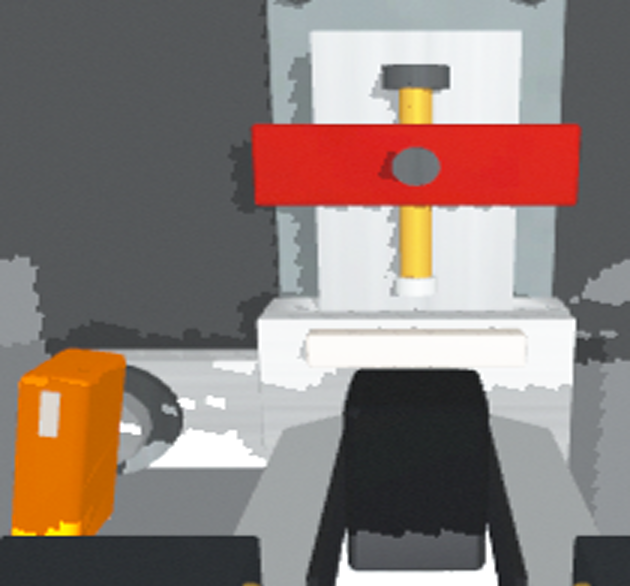

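Gap is about 5 mm. I'll creep.

Call:
{"op": "servo_tool", "data": {
  "deltas": [
    [[0.05, 0, 0], [0, 0, 0]],
    [[0.05, 0, 0], [0, 0, 0]],
    [[0.05, 0, 0], [0, 0, 0]],
    [[0.05, 0, 0], [0, 0, 0]],
    [[0.05, 0, 0], [0, 0, 0]],
    [[0.05, 0, 0], [0, 0, 0]],
    [[0.05, 0, 0], [0, 0, 0]],
    [[0.05, 0, 0], [0, 0, 0]]
  ]
}}

```text
t: 14.35
ee_pos: [583.3, 85.0, 85.5]
tcp_rot: [[-0.279, 0.96, 0.0], [0.96, 0.279, 0.0], [0.0, 0.0, -1.0]]
ft_force: [-0.1, 0.4, -3.2]
finger_gap: 0.253
```

Call:
{"op": "servo_tool", "data": {
  "deltas": [
    [[0.03, 0, 0], [0, 0, 0]],
    [[0.03, 0, 0], [0, 0, 0]],
    [[0, 0, 0], [0, 0, 0]]
  ]
}}

```text
t: 14.65
ee_pos: [583.1, 85.5, 85.5]
tcp_rot: [[-0.279, 0.96, -0.0], [0.96, 0.279, 0.0], [0.0, -0.0, -1.0]]
ft_force: [-0.4, 0.1, -3.6]
finger_gap: 0.254
```

```bash
python3 -c "
from meas import *
st()"
```

```text
14.65 [583.08  85.52  85.49] toolF [ 0.18 -0.37  3.65] T [-0.113 -0.097 -0.01 ] gap 23.9
```

Call:
{"op": "servo_tool", "data": {
  "deltas": [
    [[0.03, 0, 0], [0, 0, 0]],
    [[0.03, 0, 0], [0, 0, 0]],
    [[0, 0, 0], [0, 0, 0]]
  ]
}}

```text
t: 14.95
ee_pos: [582.9, 86.2, 85.5]
tcp_rot: [[-0.279, 0.96, -0.0], [0.96, 0.279, 0.0], [0.0, -0.0, -1.0]]
ft_force: [-0.3, -0.1, -3.4]
finger_gap: 0.256
```

Call:
{"op": "servo_tool", "data": {
  "deltas": [
    [[0.03, 0, 0], [0, 0, 0]],
    [[0.03, 0, 0], [0, 0, 0]],
    [[0, 0, 0], [0, 0, 0]]
  ]
}}

```text
t: 15.25
ee_pos: [582.8, 86.5, 85.5]
tcp_rot: [[-0.279, 0.96, 0.0], [0.96, 0.279, -0.0], [-0.0, -0.0, -1.0]]
ft_force: [-0.3, -0.9, -3.6]
finger_gap: 0.257
```

```bash
python3 -c "
from meas import *
st()"
```

```text
15.25 [582.79  86.49  85.51] toolF [-0.78 -0.5   3.59] T [-0.167 -0.331 -0.006] gap 24.1
```

Call:
{"op": "servo_tool", "data": {
  "deltas": [
    [[0.03, 0, 0], [0, 0, 0]],
    [[0, 0, 0], [0, 0, 0]]
  ]
}}

```text
t: 15.45
ee_pos: [582.8, 86.6, 85.5]
tcp_rot: [[-0.279, 0.96, 0.0], [0.96, 0.279, -0.0], [-0.0, 0.0, -1.0]]
ft_force: [1.2, -3.4, -2.9]
finger_gap: 0.256
```

Call:
{"op": "servo_tool", "data": {
  "deltas": [
    [[0.03, 0, 0], [0, 0, 0]],
    [[0, 0, 0], [0, 0, 0]]
  ]
}}

```text
t: 15.65
ee_pos: [582.7, 86.6, 85.5]
tcp_rot: [[-0.279, 0.96, 0.0], [0.96, 0.279, -0.001], [-0.001, 0.0, -1.0]]
ft_force: [1.4, -4.8, -2.7]
finger_gap: 0.253
```

```bash
python3 -c "
from meas import *
st()"
```

```text
15.65 [582.75  86.65  85.55] toolF [-5.02 -0.02  2.71] T [-4.800e-02 -1.351e+00  1.000e-03] gap 23.7
```

Contact: −5 N along the tool and rising gently. I'll press to about 9 N and hold.

Call:
{"op": "servo_tool", "data": {
  "deltas": [
    [[0.03, 0, 0], [0, 0, 0]],
    [[0.03, 0, 0], [0, 0, 0]],
    [[0, 0, 0], [0, 0, 0]]
  ]
}}

```text
t: 15.95
ee_pos: [582.8, 86.7, 85.6]
tcp_rot: [[-0.278, 0.96, 0.0], [0.96, 0.278, -0.001], [-0.001, 0.0, -1.0]]
ft_force: [1.4, -6.7, -2.1]
finger_gap: 0.257
```

Call:
{"op": "servo_tool", "data": {
  "deltas": [
    [[0.02, 0, 0], [0, 0, 0]],
    [[0, 0, 0], [0, 0, 0]],
    [[0, 0, 0], [0, 0, 0]],
    [[0, 0, 0], [0, 0, 0]],
    [[0, 0, 0], [0, 0, 0]]
  ]
}}

```text
t: 16.45
ee_pos: [582.7, 86.7, 85.6]
tcp_rot: [[-0.278, 0.961, 0.0], [0.961, 0.278, -0.001], [-0.001, 0.0, -1.0]]
ft_force: [2.7, -7.7, -1.9]
finger_gap: 0.255
```

```bash
python3 -c "
from meas import *
st()"
```

```text
16.45 [582.69  86.75  85.58] toolF [-8.15  0.47  1.96] T [-0.151 -2.1   -0.037] gap 23.9
```

Call:
{"op": "servo_tool", "data": {
  "deltas": [
    [[0.03, 0, 0], [0, 0, 0]],
    [[0.02, 0, 0], [0, 0, 0]],
    [[0, 0, 0], [0, 0, 0]],
    [[0, 0, 0], [0, 0, 0]],
    [[0, 0, 0], [0, 0, 0]],
    [[0, 0, 0], [0, 0, 0]],
    [[0, 0, 0], [0, 0, 0]]
  ]
}}

```text
t: 17.15
ee_pos: [582.7, 86.8, 85.6]
tcp_rot: [[-0.278, 0.961, 0.001], [0.961, 0.278, -0.002], [-0.002, 0.0, -1.0]]
ft_force: [3.0, -9.6, -1.7]
finger_gap: 0.255
```

```bash
python3 -c "
from meas import *
st();im=camera('wrist');cv2.imwrite('pics/w11.png',im);np.save('w11.npy',calibration('wrist'));s=sense();np.savez('s11.npz',p=s['ee_pos'],R=s['tcp_rot'])"
```

```text
17.15 [582.7   86.82  85.62] toolF [-10.05   0.18   1.7 ] T [-0.048 -2.617 -0.02 ] gap 23.9
```

View pics/w11.png

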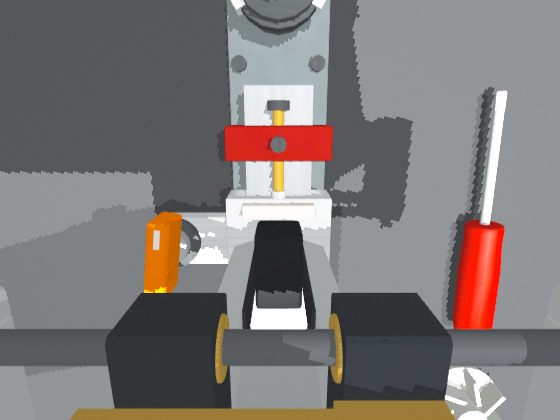

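Home with about 10 N held. I'll relax the pressure, lower onto the rail, and open.

Call:
{"op": "servo_tool", "data": {
  "deltas": [
    [[-0.05, 0, 0], [0, 0, 0]],
    [[-0.04, 0, 0], [0, 0, 0]],
    [[0, 0, 0.05], [0, 0, 0]],
    [[0, 0, 0.04], [0, 0, 0]],
    [[0, 0, 0], [0, 0, 0]],
    [[0, 0, 0], [0, 0, 0]]
  ]
}}

```text
t: 17.8
ee_pos: [582.8, 86.7, 84.8]
tcp_rot: [[-0.279, 0.96, 0.001], [0.96, 0.279, -0.001], [-0.001, 0.0, -1.0]]
ft_force: [2.4, -6.7, -1.0]
finger_gap: 0.253
```

```bash
python3 -c "
from meas import *
st();print(sense()['q'].round(3))"
```

```text
17.8 [582.85  86.74  84.83] toolF [-7.15  0.47  1.05] T [-6.300e-02 -1.722e+00 -1.000e-03] gap 23.8
[ 0.079  0.466 -0.426  1.891  0.254  0.837 -0.196]
```

Call:
{"op": "servo_tool", "data": {
  "deltas": [
    [[-0.05, 0, 0], [0, 0, 0]],
    [[-0.03, 0, 0], [0, 0, 0]],
    [[0, 0, 0], [0, 0, 0]],
    [[0, 0, 0], [0, 0, 0]]
  ]
}}

```text
t: 18.2
ee_pos: [582.9, 86.6, 84.7]
tcp_rot: [[-0.279, 0.96, 0.0], [0.96, 0.279, -0.0], [-0.0, 0.0, -1.0]]
ft_force: [2.3, -4.9, -0.8]
finger_gap: 0.251
```

```bash
python3 -c "
from meas import *
st()"
```

```text
18.2 [582.88  86.64  84.71] toolF [-5.38  0.84  0.82] T [-0.102 -1.259 -0.025] gap 23.6
```

Call:
{"op": "servo_tool", "data": {
  "deltas": [
    [[0, 0, 0], [0, 0, 0]],
    [[0, 0, 0], [0, 0, 0]],
    [[0, 0, 0], [0, 0, 0]],
    [[0, 0, 0], [0, 0, 0]],
    [[0, 0, 0], [0, 0, 0]]
  ],
  "gripper": 4.6
}}

```text
t: 18.7
ee_pos: [582.7, 87.0, 84.6]
tcp_rot: [[-0.279, 0.96, 0.0], [0.96, 0.279, 0.0], [0.0, 0.0, -1.0]]
ft_force: [0.6, 0.4, 0.0]
finger_gap: 0.489
```

Call:
{"op": "servo_tool", "data": {
  "deltas": [
    [[0, 0, -0.5], [0, 0, 0]],
    [[0, 0, -1.5], [0, 0, 0]],
    [[0, 0, -2], [0, 0, 0]],
    [[0, 0, -2], [0, 0, 0]],
    [[-2, -3, 0], [0, 0, 0.12]],
    [[0, -3.2, 0], [0, 0, 0]],
    [[0, 0, 0], [0, 0, 0]],
    [[0, 0, 0], [0, 0, 0]],
    [[0, 0, 0], [0, 0, 0]]
  ]
}}

```text
t: 19.6
ee_pos: [528.9, 54.5, 145.5]
tcp_rot: [[-0.163, 0.987, 0.001], [0.987, 0.163, 0.0], [0.0, 0.001, -1.0]]
ft_force: [0.2, -0.3, 0.3]
finger_gap: 0.489
```

```bash
python3 -c "
from meas import *
st();s=sense();print(s['tcp_rot'].round(4).tolist());np.save('w12.npy',calibration('wrist'));np.savez('s12.npz',p=s['ee_pos'],R=s['tcp_rot'])
im=camera('wrist');cv2.imwrite('pics/w12.png',im)"
```

```text
19.6 [528.87  54.46 145.49] toolF [-0.29  0.16 -0.25] T [-0.07   0.016 -0.023] gap 46.0
[[-0.1625, 0.9867, 0.0014], [0.9867, 0.1625, 0.0004], [0.0002, 0.0015, -1.0]]
```

View pics/w12.png

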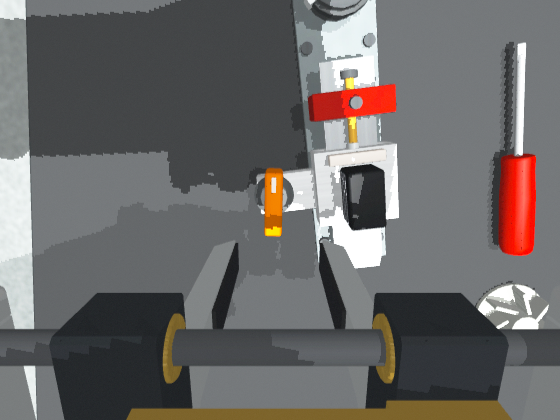

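```bash
python3 -c "
from meas import *
im=cv2.imread('pics/w12.png');cv2.imwrite('pics/w12c.png',cv2.resize(im[160:245,245:330],None,fx=7,fy=7,interpolation=cv2.INTER_CUBIC))"
```

```text
(no output)
```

View pics/w12c.png

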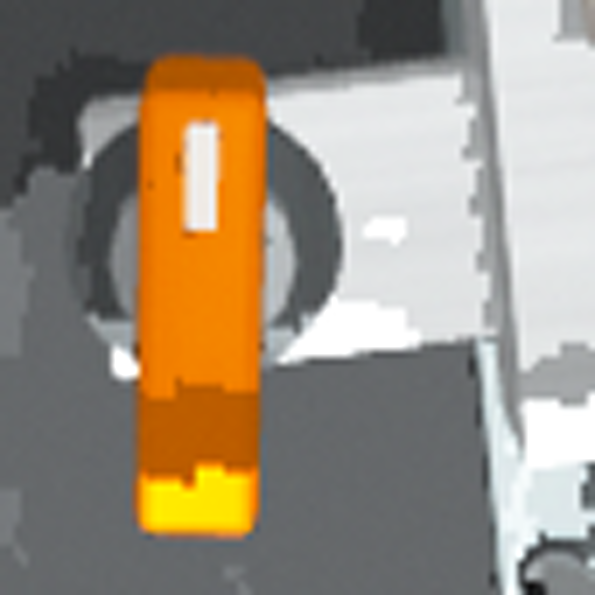

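```bash
python3 -c "
from meas import *
c=np.load('w12.npy',allow_pickle=True).item();s=np.load('s12.npz');R,p=s['R'],s['p']
cr=lambda x,y:(245+x/7-.43,160+y/7-.43)
a,b=[ray(c,cr(*q),99) for q in [(203.5,93),(198,533)]]
off=R[:,1]*0.72
k=(a+b)/2-off
print('len',np.linalg.norm(a-b),'knob',k,'in tool',R.T@(k-p),'a,b tool',R.T@(a-p),R.T@(b-p),'tilt in tool',np.arctan2(*(R.T@(a-b))[[1,0]]))
print('width',np.linalg.norm(ray(c,cr(138,300),99)-ray(c,cr(264,300),99)))
print('pred tool',R.T@(np.array([522.1,73.1,99])-p))
"
```

```text
len 43.04713139921506 knob [522.59144194  72.90183875  98.99892481] in tool [19.21165573 -3.26536981 46.4845212 ] a,b tool [40.73256949 -2.2075285  46.48835989] [-2.30925803 -2.88321113 46.48068251] tilt in tool 0.015696989985642767
width 11.921186222925003
pred tool [19.48704756 -3.71807352 46.48281264]
```

The knob axis estimates from vision and geometry agree within 0.6 mm. I'll align over the bar and descend.

Call:
{"op": "servo_tool", "data": {
  "deltas": [
    [[1.93, -0.34, 0], [0, 0, 0.015]],
    [[0, 0, 1.5], [0, 0, 0]],
    [[0, 0, 1.5], [0, 0, 0]],
    [[0, 0, 0], [0, 0, 0]],
    [[0, 0, 0], [0, 0, 0]],
    [[0, 0, 0], [0, 0, 0]],
    [[0, 0, 0], [0, 0, 0]]
  ],
  "gripper": 3.2
}}

```text
t: 20.35
ee_pos: [521.9, 72.7, 115.3]
tcp_rot: [[-0.147, 0.989, 0.001], [0.989, 0.147, 0.0], [0.0, 0.001, -1.0]]
ft_force: [-0.1, 0.2, 0.2]
finger_gap: 0.338
```

```bash
python3 -c "
from meas import *
st();s=sense();print((s['tcp_rot'].T@(np.array([522.4,73.0,83])-s['ee_pos'])).round(2))
im=camera('wrist');cv2.imwrite('pics/w13.png',im)"
```

```text
20.35 [521.91  72.68 115.27] toolF [ 0.19 -0.11 -0.22] T [-0.144 -0.024 -0.027] gap 31.7
[ 0.24  0.5  32.27]
```

View pics/w13.png

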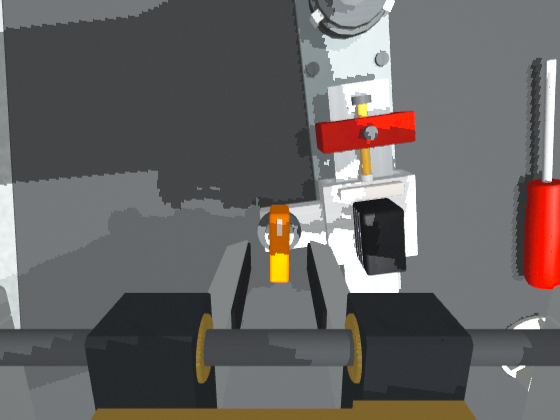

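Call:
{"op": "servo_tool", "data": {
  "deltas": [
    [[0.03, 0.04, 1.0], [0, 0, 0]],
    [[0, 0, 1], [0, 0, 0]],
    [[0, 0, 0.7], [0, 0, 0]],
    [[0, 0, 0.4], [0, 0, 0]],
    [[0, 0, 0], [0, 0, 0]],
    [[0, 0, 0], [0, 0, 0]],
    [[0, 0, 0], [0, 0, 0]]
  ]
}}

```text
t: 21.1
ee_pos: [522.0, 73.0, 83.9]
tcp_rot: [[-0.147, 0.989, 0.0], [0.989, 0.147, 0.0], [0.0, 0.0, -1.0]]
ft_force: [0.1, 0.1, -0.1]
finger_gap: 0.34
```

```bash
python3 -c "
from meas import *
st();s=sense();print((s['tcp_rot'].T@(np.array([522.4,73.0,83])-s['ee_pos'])).round(2))
im=camera('wrist');cv2.imwrite('pics/w14.png',im)"
```

```text
21.1 [521.98  72.99  83.87] toolF [0.1  0.09 0.11] T [-0.119 -0.038  0.002] gap 32.0
[-0.05  0.42  0.87]
```

View pics/w14.png

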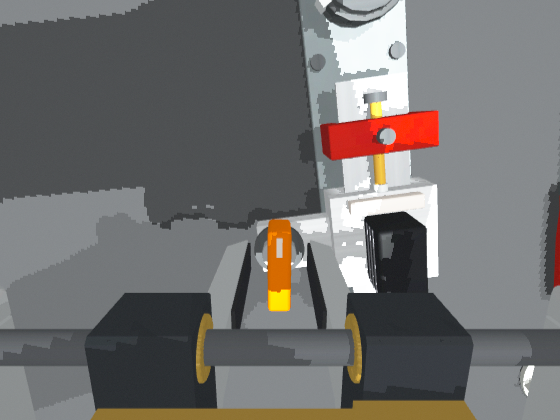

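The bar is between the fingers and centred, at column 279. I'll close gently.

Call:
{"op": "servo_tool", "data": {
  "deltas": [
    [[0, 0, 0], [0, 0, 0]],
    [[0, 0.02, 0], [0, 0, 0]],
    [[0, 0, 0], [0, 0, 0]],
    [[0, 0, 0], [0, 0, 0]],
    [[0, 0, 0], [0, 0, 0]]
  ],
  "gripper": 0.5,
  "force": 20
}}

```text
t: 21.65
ee_pos: [522.1, 72.9, 83.7]
tcp_rot: [[-0.147, 0.989, 0.0], [0.989, 0.147, 0.0], [-0.0, 0.0, -1.0]]
ft_force: [0.1, -0.2, 0.9]
finger_gap: 0.127
```

```bash
python3 -c "
from meas import *
st()"
```

```text
21.65 [522.07  72.91  83.69] toolF [-0.18  0.09 -0.88] T [-0.095 -0.152  0.012] gap 11.9
```

Call:
{"op": "servo_tool", "data": {
  "deltas": [
    [[0, 0, 0], [0, 0, 0.06]],
    [[0, 0, 0], [0, 0, 0.08]],
    [[0, 0, 0], [0, 0, 0.08]],
    [[0, 0, 0], [0, 0, 0.08]],
    [[0, 0, 0], [0, 0, 0.06]],
    [[0, 0, 0], [0, 0, 0.04]],
    [[0, 0, 0], [0, 0, 0]],
    [[0, 0, 0], [0, 0, 0]]
  ],
  "force": 30
}}

```text
t: 22.45
ee_pos: [522.0, 73.2, 83.6]
tcp_rot: [[0.248, 0.969, 0.0], [0.969, -0.248, 0.0], [0.0, 0.0, -1.0]]
ft_force: [-0.4, 1.6, 0.8]
finger_gap: 0.127
```

```bash
python3 -c "
from meas import *
st();s=sense();print(s['tcp_rot'].round(3).tolist(),s['q'].round(2))
im=camera('wrist');cv2.imwrite('pics/w15.png',im)"
```

```text
22.45 [521.97  73.18  83.63] toolF [ 1.45 -0.74 -0.82] T [ 0.121  0.294 -0.054] gap 11.9
[[0.248, 0.969, 0.0], [0.969, -0.248, 0.0], [0.0, 0.0, -1.0]] [ 0.02  0.37 -0.34  2.03  0.17  0.77 -0.67]
```

View pics/w15.png

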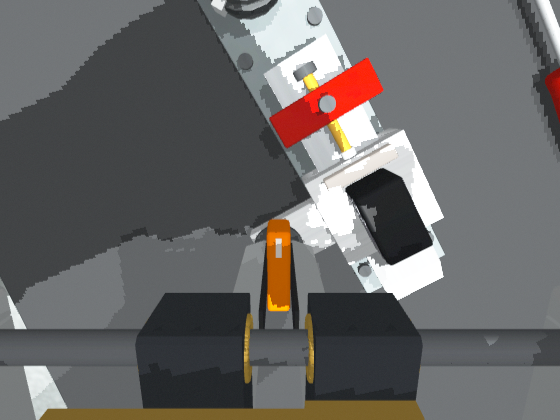

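Knob is at about 0.53 rad with the carriage still at the tip. I'll continue.

Call:
{"op": "servo_tool", "data": {
  "deltas": [
    [[0, 0, 0], [0, 0, 0.06]],
    [[0, 0, 0], [0, 0, 0.08]],
    [[0, 0, 0], [0, 0, 0.08]],
    [[0, 0, 0], [0, 0, 0.08]],
    [[0, 0, 0], [0, 0, 0.06]],
    [[0, 0, 0], [0, 0, 0.06]],
    [[0, 0, 0], [0, 0, 0.04]],
    [[0, 0, 0], [0, 0, 0]],
    [[0, 0, 0], [0, 0, 0]]
  ]
}}

```text
t: 23.4
ee_pos: [521.2, 72.7, 83.5]
tcp_rot: [[0.653, 0.758, -0.001], [0.758, -0.653, -0.0], [-0.001, -0.001, -1.0]]
ft_force: [-6.1, -0.1, 5.0]
finger_gap: 0.125
```

```bash
python3 -c "
from meas import *
st();s=sense();print(s['tcp_rot'].round(3).tolist(), 1.8535-np.arctan2(s['tcp_rot'][1,0],s['tcp_rot'][0,0]))
im=camera('wrist');cv2.imwrite('pics/w16.png',im)"
```

```text
23.4 [521.25  72.7   83.51] toolF [-4.06 -4.55 -5.04] T [ 0.843 -0.7   -0.015] gap 11.8
[[0.653, 0.758, -0.001], [0.758, -0.653, -0.0], [-0.001, -0.001, -1.0]] 0.9939137006810387
```

View pics/w16.png

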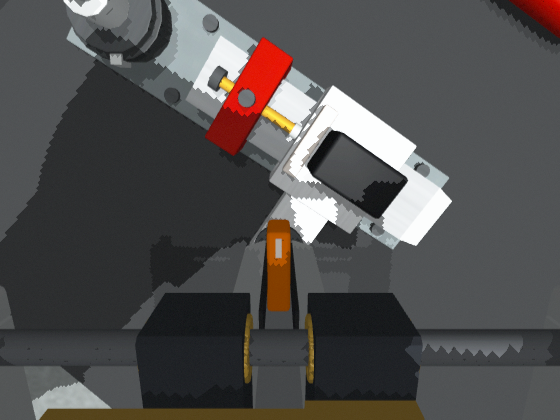

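The gib is starting to bite, with the sideways shift dragging the tool about −0.8 mm in world x (6 N). I'll follow that shift while finishing the turn.

Call:
{"op": "servo_tool", "data": {
  "deltas": [
    [[-0.05, -0.04, -0.03], [0, 0, 0.05]],
    [[0, 0, 0], [0, 0, 0.06]],
    [[0, 0, 0], [0, 0, 0.06]],
    [[0, 0, 0], [0, 0, 0.06]],
    [[0, 0, 0], [0, 0, 0.05]],
    [[0, 0, 0], [0, 0, 0]],
    [[0, 0, 0], [0, 0, 0]]
  ]
}}

```text
t: 24.15
ee_pos: [520.9, 72.6, 83.7]
tcp_rot: [[0.836, 0.549, -0.001], [0.549, -0.836, -0.0], [-0.001, -0.0, -1.0]]
ft_force: [-3.8, -1.8, 1.4]
finger_gap: 0.125
```

```bash
python3 -c "
from meas import *
st();s=sense();print(s['ft_force'],1.8535-np.arctan2(s['tcp_rot'][1,0],s['tcp_rot'][0,0]))"
```

```text
24.15 [520.87  72.58  83.75] toolF [-4.14 -0.58 -1.41] T [ 0.363 -0.925 -0.031] gap 11.8
[-3.77683016 -1.78500407  1.41574177] 1.272892392781361
```

Call:
{"op": "servo_tool", "data": {
  "deltas": [
    [[-0.03, 0, 0], [0, 0, 0.04]],
    [[0, 0, 0], [0, 0, 0.04]],
    [[0, 0, 0], [0, 0, 0.03]],
    [[0, 0, 0], [0, 0, 0]],
    [[0, 0, 0], [0, 0, 0]],
    [[0, 0, 0], [0, 0, 0]]
  ],
  "force": 40
}}

```text
t: 24.75
ee_pos: [520.8, 72.7, 83.8]
tcp_rot: [[0.892, 0.453, -0.0], [0.453, -0.892, -0.0], [-0.0, -0.0, -1.0]]
ft_force: [-3.1, -0.5, 0.0]
finger_gap: 0.121
```

```bash
python3 -c "
from meas import *
st();s=sense();print(s['ft_force'],s['wrist_torque'],1.8535-np.arctan2(s['tcp_rot'][1,0],s['tcp_rot'][0,0]))
im=camera('wrist');cv2.imwrite('pics/w17.png',im)"
```

```text
24.75 [520.85  72.65  83.77] toolF [-2.95 -0.94 -0.02] T [ 0.421 -0.899 -0.459] gap 11.4
[-3.05568528 -0.4924628   0.01813747] [-0.03127385  0.99235176  0.45852213] 1.3835570694615438
```

View pics/w17.png

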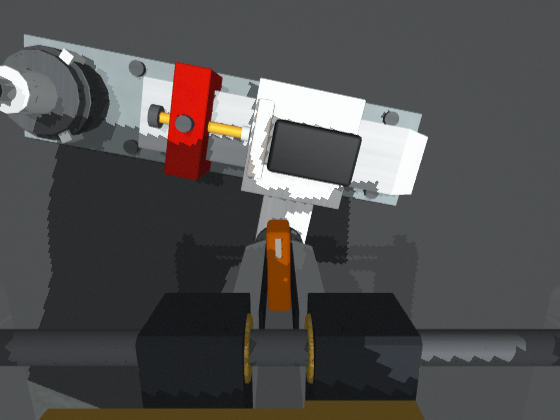

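The hard stop is reached: wrist torque rose to 0.46 Nm at about 1.36 rad, and the screw still meets the nose. I'll release and retreat.

Call:
{"op": "servo_tool", "data": {
  "deltas": [
    [[0, 0, 0], [0, 0, 0]],
    [[0, 0, 0], [0, 0, 0]],
    [[0, 0, 0], [0, 0, 0]],
    [[0, 0, 0], [0, 0, 0]]
  ],
  "gripper": 3.4
}}

```text
t: 25.2
ee_pos: [521.4, 72.7, 84.0]
tcp_rot: [[0.892, 0.452, 0.001], [0.452, -0.892, 0.0], [0.001, 0.0, -1.0]]
ft_force: [-0.0, -0.0, -0.2]
finger_gap: 0.358
```

Call:
{"op": "servo_tool", "data": {
  "deltas": [
    [[0, 0, -0.5], [0, 0, 0]],
    [[0, 0, -1.5], [0, 0, 0]],
    [[0, 0, -2.5], [0, 0, 0]],
    [[0, 0, -3], [0, 0, 0]],
    [[0, 0, -3], [0, 0, 0]],
    [[0, 0, -1.5], [0, 0, 0]],
    [[0, 0, 0], [0, 0, 0]],
    [[0, 0, 0], [0, 0, 0]],
    [[0, 0, 0], [0, 0, 0]]
  ]
}}

```text
t: 26.1
ee_pos: [520.6, 72.6, 203.0]
tcp_rot: [[0.892, 0.452, -0.001], [0.452, -0.892, -0.0], [-0.001, -0.0, -1.0]]
ft_force: [-0.4, -0.5, 0.0]
finger_gap: 0.362
```

```bash
python3 -c "
from meas import *
st()
s=sense();c=calibration('wrist');np.savez('s18.npz',p=s['ee_pos'],R=s['tcp_rot']);np.save('w18.npy',c)
im=camera('wrist');cv2.imwrite('pics/w18.png',im)
cv2.imwrite('pics/w18c.png',cv2.resize(im[50:310,150:450],None,fx=2.6,fy=2.3,interpolation=cv2.INTER_CUBIC))
cv2.imwrite('pics/sc18.png',camera('scene'))"
```

```text
26.1 [520.58  72.57 203.03] toolF [-0.61  0.23 -0.01] T [-0.012 -0.041 -0.   ] gap 34.0
```

View pics/w18c.png

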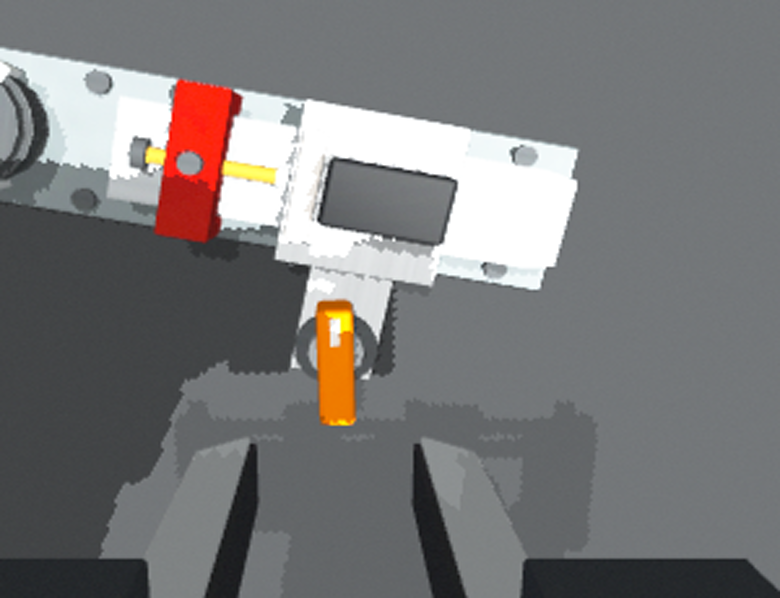

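View pics/sc18.png

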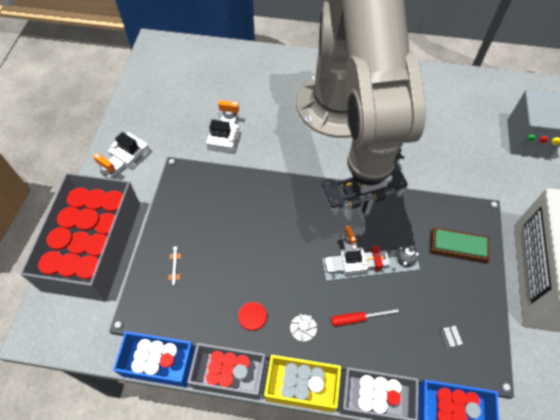

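```bash
python3 -c "
from meas import *
im=cv2.imread('pics/w18.png')
cv2.imwrite('pics/w18k.png',cv2.resize(im[90:245,230:340],None,fx=5,fy=3.8,interpolation=cv2.INTER_CUBIC))
hsv=cv2.cvtColor(im,cv2.COLOR_BGR2HSV)
m=cv2.inRange(hsv,(8,150,150),(32,255,255));m[:170]=0;m[250:]=0
p=cv2.findNonZero(m);print(len(p))
for r in range(186,232,6):
    xs=np.where(m[r,255:310])[0]+255;print(r,xs.min(),xs.max())
"
```

```text
687
186 272 285
192 272 285
198 272 285
204 272 285
210 272 285
216 273 285
222 273 285
228 273 286
```

View pics/w18k.png

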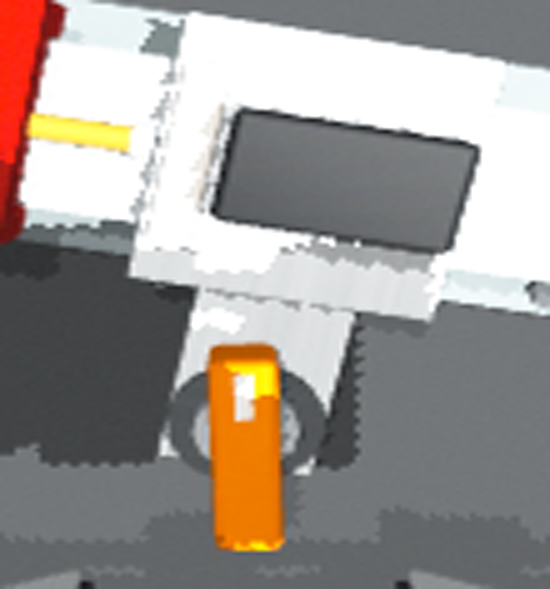

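```bash
python3 -c "
from meas import *
from scipy.optimize import least_squares
c=np.load('w18.npy',allow_pickle=True).item()
s=np.load('s18.npz');c=dict(c);
cr=lambda x,y:(230+(x+.5)/5-.5,90+(y+.5)/3.8-.5)
P=np.array([cr(238,110),cr(478,148),cr(448,250),cr(212,216)])
# image: nose left; carriage +y is down in image(knob side)
M=np.array([[16,-12,56],[-24,-12,56],[-24,12,56],[16,12,56.]])
def W(p,M):
    a=p[2];R=np.array([[np.cos(a),-np.sin(a),0],[np.sin(a),np.cos(a),0],[0,0,1]])
    return M@R.T+[p[0],p[1],45]
r=least_squares(lambda p:(proj(c,W(p,M))-P).ravel(),[580,90,1.85]);print(r.x.round(3),r.fun.round(1))
off=s['R'][:,1]*.72
u=np.array([np.cos(1.8535),np.sin(1.8535)]);v=np.array([-u[1],u[0]])
x=r.x[:2]-off[:2]
nose=x+28*u
print('carriage',x,'along',x@u,'nose along',nose@u,'lat',x@v)
for q in [(131,136)]: Y=ray(c,cr(*q),70)-off;print('yellow end along',Y[:2]@u,'cap to nose',Y[:2]@u-nose@u)
p=np.array([582.75,86.75]);print('tcp-press along',p@u, 'lat',p@v,'expected carriage along',(p+3.7*u)@u)
print(proj(c,W(r.x,np.array([[28,30,26],[28,-30,26],[28,0,22.]]))))
# cap length from w9
"

```

```text
[581.682  89.232   1.848] [-0.7 -1.5  1.4 -1.4  0.6  1.9 -1.2  1.2]
carriage [581.35630036  89.87401356] along -75.86465063476986 nose along -47.86465063476985 lat -583.3498444851006
yellow end along -43.310795383202624 cap to nose 4.553855251567228
tcp-press along -79.25343242135558 lat -583.8167678727921 expected carriage along -75.55343242135557
[[254.61297305 162.24018289]
 [266.82173352  92.70862136]
 [260.79140182 128.24105132]]
```

```bash
python3 -c "
from meas import *
st();print(close_job())"
```

```text
26.2 [520.61  72.61 202.98] toolF [ 0.61  0.53 -0.4 ] T [0.003 0.046 0.074] gap 34.1
the job is handed in; nothing more can be done
None
```

The carriage is on the rail, home against the stop screw, with the knob tight. I handed the job in at about 26 s; no verdict was reported.

**What I did**
- I took the smallest look-alike, at scene pixel (223,216) on the plate.
- I slid it nose first onto the rail with almost no measured force.
- I pressed it against the screw tip with about 10 N, well under the 22 N limit.
- I then let go, gripped the knob bar and turned it clockwise to the hard stop. Wrist torque rose to about 0.46 Nm there.
- I released it and lifted clear.

**Last checks**
- **Knob:** the bar measures about 1.36 rad, which fits the 1.35 hard stop.
- **Carriage position:** it is square on the rail, within about 0.3 mm along the rail of where I pressed it home. The nose is within about 1 mm of the screw tip.
- **Surroundings:** the bystanders look unmoved in the scene picture.
- **Robot:** it reads no contact force.

**Disagreements**
- The wrist camera calibration was about 0.7 mm off sideways. I corrected for this.
- The final carriage fit left errors of up to 2 pixels, so that position is good to about 1 mm.
- While tightening, the gib moved the gripped knob about 1.2 mm, mostly sideways. I followed this with the tool, at about 6 N.

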